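Sort the bench leftovers into the colour trays

ROBOT

A 7-joint arm with a two-finger parallel gripper is mounted at the origin on a cart in front of the work surface, level with it; the furniture and walls round the work are solid. World frame = base frame: x ahead of the robot, y to its left, z up, the work surface at z = 0. Lengths are in m, angles in degrees, forces in N, time in s.
With the tool pointing down it reaches from about 0.35 to 0.9 m from the base axis. Payload 8.1 kg.
Tool frame: the origin (TCP) lies at the very end of the fingers, on their centre line; the grasp point (between the pads) lies 19 mm behind it (arm.hold_point_z is the distance from the TCP to the grasp point, in m); z points along the fingers, y is the direction in which the jaws open and shut (so a half turn about z gives the same grasp; the last joint's range is limited). The gripper opens to 85 mm and grips with 20 to 120 N. Pads are 22 mm wide; open, the fingers measure 114 mm over their backs; the gripper's body (76 mm by 85 mm) begins 54 mm behind the grasp point. The pads swing forward as they close: fully open they stand 13 mm farther back than shut.
Start: joints at [-72.571, 24.895, 1.432, 90.138, -0.665, 64.973, -4.303], TCP at [0.247, 0.574, 0.231] pointing down, gripper open.
Joint ranges: [-149.89, 149.89], [-25.12, 119.58], [-72.63, 75.52], [4.76, 147.25], [-75.54, 255.54], [6.69, 114.76], [-157.13, 157.13]. Speed limits (degrees/s): [127.2, 127.2, 172.46, 172.46, 180, 180, 180].

INTERFACE

Orientations are given as a 3x3 rotation matrix whose columns are the frame's x, y, z axes.
In Python, from rig import sensors, snapshot, get_calibration, hand_in, arm gives the robot as it stands.
- The arm moves only by the tool servo_tool, never from a script. Its argument "motion" is a list of rows, each a list of 7 numbers: the shift along the tool's x, y, z in mm, then the turn, a rotation vector about the tool's x, y, z in rad, then the opening, from 0 (shut) to 1 (fully open). In form: [[tx, ty, tz, ax, ay, az, claw], ...]. A call has 1 to 20 rows; each row shifts and turns the pose as measured when the row begins, along the tool's axes as they then stand; what a row does not reach is not made up. A row lasts 1/12 s, in which the tool goes at most 41.7 mm and 7.16 degrees, less where a joint would pass 70% of its speed; a pose out of reach is approached as far as the arm can. A call with a gripper value outside its range is refused whole. The fingers move at their own pace and stop on an object; "newtons" is the grip in N (left out, the last holds). Time passes only in rows, so rows that do not move let the fingers close. It gives the time, the measured TCP pose, the force and the opening at its end, in the units of the state.
- sensors.read_state(): the state, without advancing time (a new reading comes with each control period).
- snapshot(name): name is "side" or "top"; returns the picture (400x640x3 uint8, red, green, blue); there is no depth.
- get_calibration(name): a dict with "intrinsics" (3x3 intrinsics, pixels), "extrinsics" (4x4, takes a point from world to camera coordinates). Camera axes: x right, y down, z forward; pixel columns grow to the right and rows downward; lengths in m; the calibration is good to about 2 mm. A picture is of the moment at which its call begins. get_calibration takes no time and is no camera call.
- hand_in(): hands the job in, once; it reports no verdict.
The state is a dict: "time_s": time; "joint_pos": joint angles; "qvel": joint speeds; "joint_efforts": joint torques, N m; "tcp_pos": TCP position; "orientation": TCP orientation; "wrist_force": force on the tool from outside, world axes, zero at the start; "ft_torque": the same for the moment, N m; "grip_width": opening from 0.0 (shut) to 1.0 (fully open).
Only numpy, scipy, OpenCV 4.12 (cv2) and the standard library are available. Lean on these libraries where they do the work, as an engineer would, in place of code of your own. Each camera call takes 0.05 s, during which the arm holds its last target. There are 200 camera calls.

TASK

Sort the loose things left at the front of the bench into the three small trays: the specimen pot with the yellow cap into the yellow tray, the small dropper bottle and the larger rinse bottle both into the blue tray, and the grey metal instrument handle into the green tray. Each must end standing upright and flat on its tray's floor; knock nothing over on the way, and leave the roll of tape and the white carton where they are.

Things in the scene. Friction and masses are not known exactly. Their poses are not given: they have to be found in the camera images.
- pot: specimen pot: white tapered body, yellow screw cap; 62 mm high, body 46 mm and cap (top 12 mm) 51 mm in diameter, 50 g, stands upright on the thin dark mat (2.5 mm). Origin: centre of its underside; z up its axis.
- dropper: small plain white dropper bottle, 82 mm high, 23 mm in diameter; grasp its cylindrical body, which is 56 mm high (the nozzle above is thin and no place to grip), 30 g, stands upright on the thin dark mat (2.5 mm). Origin: centre of its underside; z up its axis.
- bottle: larger white rinse bottle with a label and a narrower white cap, 128 mm high, 39 mm in diameter; grasp its cylindrical body, which is 87 mm high (do not grip the cap above), 100 g, stands upright on the thin dark mat (2.5 mm). Origin: centre of its underside; z up its axis.
- handle: grey metal instrument handle, a plain cylinder 27 mm in diameter and 105 mm high standing on its end on the mat, 140 g. Origin: centre of its underside; z up its axis.
- yellow_tray: yellow sorting tray fixed to the bench, 106 mm long (its x), 76 mm wide (its y), 16 mm high; walls 3 mm, floor 4 mm thick, inside 100 x 70 mm, open on top. Origin: centre of its underside, on the bench top; z up. Three trays differ only in colour and swap places: left in front of the microscope, right in front of it, or in the gap left of the analyser.
- blue_tray: blue sorting tray fixed to the bench, 106 mm long (its x), 76 mm wide (its y), 16 mm high; walls 3 mm, floor 4 mm thick, inside 100 x 70 mm, open on top. Origin: centre of its underside, on the bench top; z up. Three trays differ only in colour and swap places: left in front of the microscope, right in front of it, or in the gap left of the analyser.
- green_tray: green sorting tray fixed to the bench, 106 mm long (its x), 76 mm wide (its y), 16 mm high; walls 3 mm, floor 4 mm thick, inside 100 x 70 mm, open on top. Origin: centre of its underside, on the bench top; z up. Three trays differ only in colour and swap places: left in front of the microscope, right in front of it, or in the gap left of the analyser.
- box_edge (a point): fixed point in mid-air: front top edge, in the middle, of the tall white box (obstacle) that stands between the microscope and the gap; the box is 0.215 m wide (y), 0.40 m deep and 0.235 m high, with thin hoses above its rear. The gap, 0.17 m wide, lies between it and the analyser (0.38 m high, front at x = 0.45). A tray may lie at the gap's mouth: enter from above; carry things over or in front of the box.
- tape: bystander: roll of cream tape lying flat on the bench, 49 mm in diameter, 19 mm high. Origin: centre of its underside.
- carton: bystander: small white carton standing upright, 42 x 48 mm (its x, y) and 105 mm high, at the left of the things. Origin: centre of its underside.
Mind the look-alikes: they are no part of the job. Leave any red look-alike of the pot alone.

How it is judged (in metres and radians):
At the end, for the whole second after the job is handed in: Pot in the yellow tray, dropper and rinse bottle in the blue, handle in the green: each within 45 mm along and 30 mm across of its tray's centre, its underside less than 8 mm above the tray's underside (on the floor), upright within 0.1 rad, let go and at rest (x of pot in the frame of yellow_tray between -0.045 and 0.045 m and y of pot in the frame of yellow_tray between -0.03 and 0.03 m and z of pot in the frame of yellow_tray below 0.008 m and angle between each of pot, dropper, bottle, handle's own z axis and vertical below 0.1 rad and linear speed of each of pot, dropper, bottle, handle below 0.02 m/s and x of dropper in the frame of blue_tray between -0.045 and 0.045 m and y of dropper in the frame of blue_tray between -0.03 and 0.03 m and z of each of dropper, bottle in the frame of blue_tray below 0.008 m and x of bottle in the frame of blue_tray between -0.045 and 0.045 m and y of bottle in the frame of blue_tray between -0.03 and 0.03 m and x of handle in the frame of green_tray between -0.045 and 0.045 m and y of handle in the frame of green_tray between -0.03 and 0.03 m and z of handle in the frame of green_tray below 0.008 m); the robot touches nothing.
It fails at once if the pot, the dropper, the rinse bottle or the handle is knocked over (more than 0.8 rad from upright) (angle between any of pot, dropper, bottle, handle's own z axis and vertical above 0.8 rad).
It fails at once if the tape or the carton is shifted by more than 30 mm (distance of any of tape, carton from where it was at the start of the episode above 0.03 m).
It also fails if it takes over 130 s, if anything falls off the work surface, if the arm or the gripper's body presses on something with over 40 N, if the wrist force passes 120 N, or if a joint passes its speed limit or range.

## Working session

There is one attempt and no reset: what is moved stays moved. The work goes in short steps, Python scripts to look and compute and a tool call to move; the robot and the scene stay as the last step left them, time stands still between calls to the robot, and variables do not carry over. Pictures are saved under pics/ and viewed, about 12 in all and at most 16, crops included, and the job is handed in when it is done.

Besides the shell and the picture viewer there is one more tool, called after ">>>" in YAML: its name, and indented under it one key for each argument. servo_tool: Moves the arm, as the interface text tells. Its arguments: {"type":"object","properties":{"motion":{"type":"array","items":{"type":"array","items":{"type":"number"}}},"newtons":{"type":"number"}},"required":["motion"]}

```bash
mkdir -p pics; ls; python3 - <<'E'
from rig import sensors, snapshot, get_calibration, arm
import cv2, numpy as np
for n in("side","top"):
    im=snapshot(n); cv2.imwrite(f"pics/{n}0.png",im[:,:,::-1])
    c=get_calibration(n); print(n,np.array(c["intrinsics"]).round(1).tolist(),np.array(c["extrinsics"]).round(4).tolist())
s=sensors.read_state(); print(s); print(arm.hold_point_z)
E
```

```text
pics
side [[479.8, 0.0, 313.9], [0.0, 479.8, 197.8], [0.0, 0.0, 1.0]] [[-0.8724, -0.4886, 0.0133, 0.6043], [-0.3124, 0.5365, -0.7839, 0.2376], [0.3759, -0.6881, -0.6207, 1.2812], [0.0, 0.0, 0.0, 1.0]]
top [[365.1, 0.0, 317.5], [0.0, 365.1, 197.5], [0.0, 0.0, 1.0]] [[-0.0106, -0.9999, -0.0047, 0.1568], [-0.9852, 0.0112, -0.1711, 0.6688], [0.1712, 0.0028, -0.9852, 1.2194], [0.0, 0.0, 0.0, 1.0]]
{'time_s': 0.1, 'joint_pos': array([-72.57003223,  24.93147502,   1.4299256 ,  90.18366089,
        -0.6654319 ,  64.97340841,  -4.3031772 ]), 'qvel': array([-0.12915765, -0.10488129, -0.0232909 , -0.12554827, -0.05435173,
       -0.01510254, -0.12690084]), 'joint_efforts': array([ 2.15967200e-03, -6.71745229e+01,  1.02777120e+00, -3.16899812e+01,
        1.58320129e-02,  7.11354485e-03, -2.10455039e-05]), 'tcp_pos': array([0.24715745, 0.57356234, 0.23061646]), 'orientation': array([[-9.18361985e-01,  3.95741151e-01, -4.53623539e-04],
       [ 3.95741396e-01,  9.18361036e-01, -1.32491830e-03],
       [-1.07734511e-04, -1.39627222e-03, -9.99999019e-01]]), 'wrist_force': array([-0.48182386, -0.35129248,  0.30996472]), 'ft_torque': array([ 0.0247798 , -0.01065602, -0.01019202]), 'grip_width': 1.0046901220908186}
0.0187
```

View pics/side0.png

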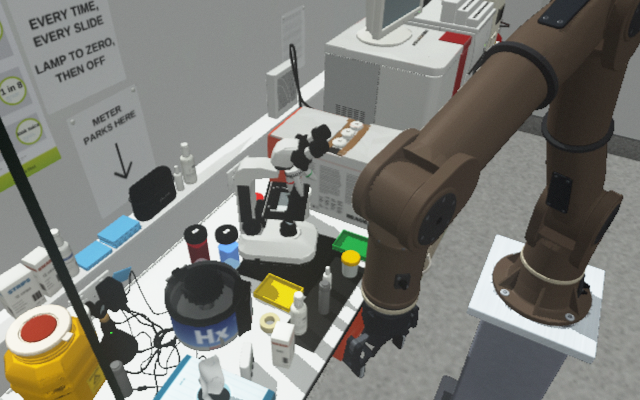

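View pics/top0.png

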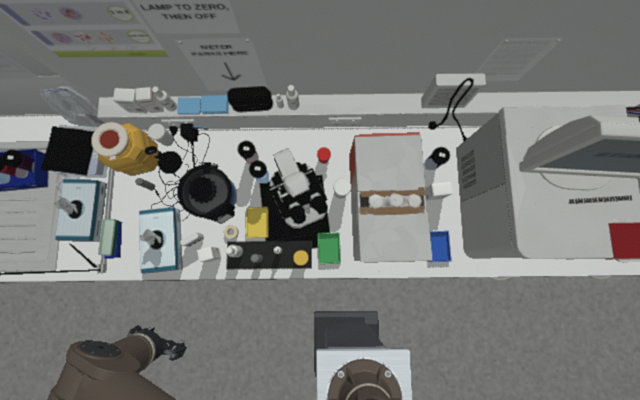

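The side view shows the yellow tray at (278,292), the green tray at (350,245), and the pot at (350,263). In the top view the mat spans (227–312, 240–268), with the yellow tray at (257,222), green at (328,248) and blue at (440,246). I'll enlarge both to tell the white and grey objects apart.

```bash
python3 - <<'E'
import cv2, numpy as np
a=cv2.imread("pics/top0.png")[200:275,180:345]; a=cv2.resize(a,None,fx=4.8,fy=4.8,interpolation=cv2.INTER_CUBIC); cv2.imwrite("pics/ctop.png",a)
a=cv2.imread("pics/side0.png")[225:375,230:380]; a=cv2.resize(a,None,fx=4,fy=4,interpolation=cv2.INTER_CUBIC); cv2.imwrite("pics/cside.png",a)
E
```

```text
(no output)
```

View pics/ctop.png

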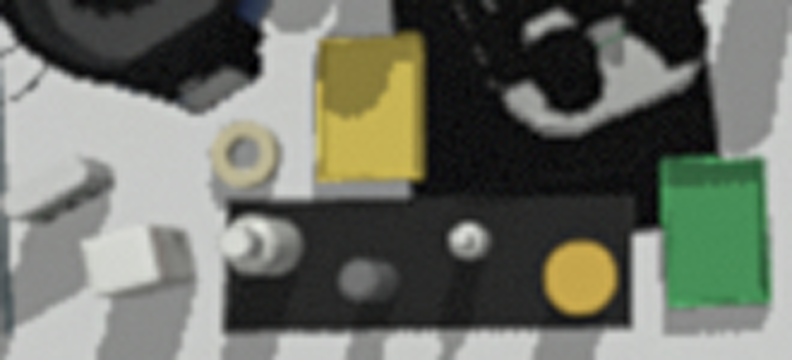

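View pics/cside.png

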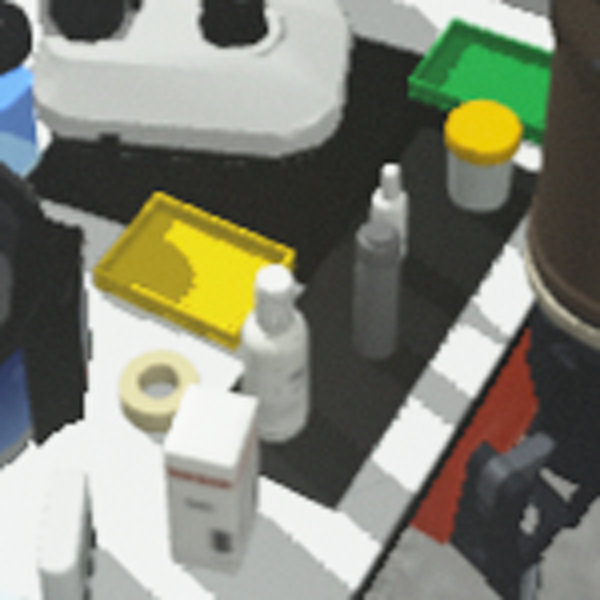

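The crops show, left to right on the mat:
- **Rinse bottle:** cap at crop (240,244).
- **Grey handle:** (358,280).
- **Dropper:** nozzle tip at (465,240).
- **Pot:** yellow cap at (580,277).

Look-alikes, in full top-image pixels: the red-capped pot at (323,154), and the white bottles on the shelf (165,97) and (292,93). None of these is on the mat, so I'll leave them alone. The four items on the mat fit the description. Next I'll localise everything from both views.

```bash
cat > h.py <<'E'
from rig import sensors, snapshot, get_calibration
import numpy as np, cv2
from scipy.optimize import least_squares
C={n:(np.array(c["intrinsics"]),np.array(c["extrinsics"])) for n in("side","top") for c in [get_calibration(n)]}
def proj(n,p):
    K,E=C[n]; q=K@(E[:3,:3]@np.asarray(p)+E[:3,3]); return q[:2]/q[2]
def onz(n,uv,z):
    K,E=C[n]; o=-E[:3,:3].T@E[:3,3]; d=E[:3,:3].T@np.linalg.solve(K,[*uv,1]); return (o+d*(z-o[2])/d[2])
def tri(t,s): return least_squares(lambda p:np.r_[proj("top",p)-t,proj("side",p)-s],[.6,.1,.1]).x
def go(x,y,z,jaw):
    "tool-frame shift (mm), z-turn (rad) to TCP target, jaw axis angle in world (deg, mod 180), tilt fix"
    s=sensors.read_state(); R=s["orientation"]; d=R.T@(np.array([x,y,z])-s["tcp_pos"])*1000
    cur=np.arctan2(R[1,1],R[0,1]); a=(np.radians(jaw)-cur+np.pi/2)%np.pi-np.pi/2
    tilt=R.T@np.cross(R[:,2],[0,0,-1])
    print("t",round(s["time_s"],2),"tcp",s["tcp_pos"].round(4),"shift",d.round(1),"turn(tool z)",round(-a,3),"tilt",tilt.round(3),"F",s["wrist_force"].round(1),"grip",round(s["grip_width"],3),"j",s["joint_pos"].round(0))
E
python3 - <<'E'
from h import *
T=lambda u,v:np.array([180+u/4.8,200+v/4.8])
S=lambda u,v:np.array([230+u/4,225+v/4])
for n,t,s,z in [("bottle",T(237,244),S(273,275),.1305),("handle",T(357,280),S(378,236),.1075),("dropper",T(464,239),S(391,170),.0845),("pot",T(580,277),S(483,128),.0645),("tape",T(246,152),S(158,382),.019),("carton",T(118,264),S(212,425),.105)]:
    print(n,"tri",tri(t,s).round(4),"top@z",onz("top",t,z).round(3)[:2],"side@z",onz("side",s,z).round(3)[:2])
im=cv2.imread("pics/top0.png").astype(int); hsv=cv2.cvtColor(im.astype(np.uint8),cv2.COLOR_BGR2HSV)
for n,(lo,hi),(x0,x1,y0,y1) in [("yellow",(20,32),(243,272,204,242)),("green",(50,75),(314,345,228,268)),("blue",(105,125),(425,456,228,268))]:
    m=np.zeros(im.shape[:2],np.uint8); m[y0:y1,x0:x1]=cv2.inRange(hsv[y0:y1,x0:x1],(lo,90,40),(hi,255,255))
    ys,xs=np.nonzero(m); r=cv2.minAreaRect(np.c_[xs,ys].astype(np.float32)); print(n,len(xs),r)
    for p in cv2.boxPoints(r): print("   ",onz("top",p,.012).round(3)[:2])
    print("  c",onz("top",r[0],.012).round(3))
print(onz("top",(353,262),.235),onz("top",(425,262),.235))
E
```

```text
bottle tri [0.4892 0.4363 0.1298] top@z [0.487 0.435] side@z [0.49  0.437]
handle tri [0.4633 0.3593 0.102 ] top@z [0.462 0.358] side@z [0.462 0.364]
dropper tri [0.491  0.2889 0.0794] top@z [0.49  0.288] side@z [0.489 0.293]
pot tri [0.4638 0.2087 0.0604] top@z [0.463 0.208] side@z [0.463 0.213]
tape tri [0.5588 0.4592 0.014 ] top@z [0.557 0.457] side@z [0.557 0.462]
carton tri [0.4765 0.5234 0.1038] top@z [0.475 0.522] side@z [0.477 0.524]
yellow 692 ((257.0, 221.5), (31.0, 22.0), 90.0)
    [0.65  0.409]
    [0.649 0.329]
    [0.538 0.328]
    [0.538 0.406]
  c [0.593 0.368 0.012]
green 657 ((328.0, 247.5), (31.0, 22.0), 90.0)
    [0.553 0.153]
    [0.553 0.074]
    [0.444 0.077]
    [0.445 0.154]
  c [0.498 0.114 0.012]
blue 565 ((440.0, 246.0), (30.0, 20.0), 90.0)
    [ 0.553 -0.25 ]
    [ 0.552 -0.321]
    [ 0.446 -0.314]
    [ 0.447 -0.243]
  c [ 0.499 -0.282  0.012]
[0.44750572 0.0475349  0.235     ] [ 0.4452939  -0.16214703  0.235     ]
```

Both views and the known heights agree to within about 5 mm. The trays are at yellow (.593,.368), green (.498,.114) and blue (.499,-.282). I'll pick in the order handle, dropper, bottle, pot, so each neighbour clears the gripper body.

```bash
python3 -c "
from h import *
go(.462,.361,.231,0)"
```

```text
t 0.1 tcp [0.2472 0.5736 0.2306] shift [-2.814e+02 -1.102e+02 -2.000e-01] turn(tool z) 1.164 tilt [-0.001  0.    -0.   ] F [-0.5 -0.4  0.3] grip 1.005 j [-73.  25.   1.  90.  -1.  65.  -4.]
```

>>> servo_tool:
  motion:
    - [-35,-13.8,0,0,0,0,1]
    - [-35,-13.8,0,0,0,0,1]
    - [-35,-13.8,0,0,0,0,1]
    - [-35,-13.8,0,0,0,0,1]
    - [-35,-13.8,0,0,0,0,1]
    - [-35,-13.8,0,0,0,0,1]
    - [-35,-13.8,0,0,0,0,1]
    - [-35,-13.8,0,0,0,0,1]
    - [0,0,0,0,0,0.116,1]
    - [0,0,0,0,0,0.116,1]
    - [0,0,0,0,0,0.116,1]
    - [0,0,0,0,0,0.116,1]
    - [0,0,0,0,0,0.116,1]
    - [0,0,0,0,0,0.116,1]
    - [0,0,0,0,0,0.116,1]
    - [0,0,0,0,0,0.116,1]
    - [0,0,0,0,0,0.116,1]
    - [0,0,0,0,0,0.116,1]

```text
time_s: 1.6
tcp_pos: [0.4678, 0.3456, 0.2221]
orientation: [[0.045, 0.999, -0.011], [0.999, -0.045, -0.012], [-0.013, -0.01, -1.0]]
wrist_force: [1.0, 0.2, 0.7]
grip_width: 0.997
```

```bash
python3 -c "
from h import *
go(.462,.361,.062,0)
a=snapshot('top')[200:275,180:345]; b=snapshot('side')[200:375,220:420]
cv2.imwrite('pics/p1.png',np.vstack([cv2.resize(a,(640,291)),cv2.resize(b[:,:],(640,300))[:300]])[:,:,::-1])"
```

```text
t 1.6 tcp [0.4678 0.3456 0.2221] shift [ 17.2  -4.9 160. ] turn(tool z) -0.045 tilt [-0.01   0.013  0.   ] F [1.  0.2 0.7] grip 0.997 j [-57.  22.  22.  98.  -9.  63. -36.]
```

View pics/p1.png

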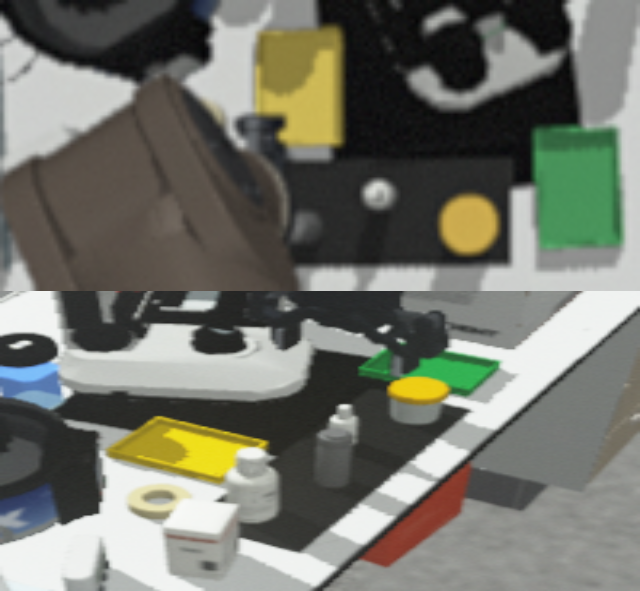

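The picture shows the gripper above the mat at roughly the right place, with all the objects undisturbed. Next I'll align and descend.

>>> servo_tool:
  motion:
    - [17.2,-5,0,-0.01,0.013,-0.045,1]
    - [0,0,0,0,0,0,1]
    - [0,0,20,0,0,0,1]
    - [0,0,20,0,0,0,1]
    - [0,0,0,0,0,0,1]

```text
time_s: 2.12
tcp_pos: [0.4625, 0.367, 0.1813]
orientation: [[-0.033, 0.999, 0.002], [0.999, 0.033, 0.004], [0.004, 0.002, -1.0]]
wrist_force: [-1.5, -1.5, 0.8]
grip_width: 0.999
```

```bash
python3 -c "
from h import *
go(.462,.361,.062,0)"
```

```text
t 2.12 tcp [0.4625 0.367  0.1813] shift [ -6.5  -0.9 119.3] turn(tool z) 0.033 tilt [ 0.002 -0.004 -0.   ] F [-1.5 -1.5  0.8] grip 0.999 j [-57.  25.  19. 100. -10.  57. -32.]
```

>>> servo_tool:
  motion:
    - [-3,-0.5,0,0,0,0.015,1]
    - [-3,0,15,0,0,0,1]
    - [0,0,15,0,0,0,1]
    - [0,0,15,0,0,0,1]
    - [0,0,15,0,0,0,1]
    - [0,0,0,0,0,0,1]

```text
time_s: 2.62
tcp_pos: [0.4636, 0.363, 0.1246]
orientation: [[-0.028, 1.0, 0.005], [1.0, 0.028, 0.009], [0.009, 0.005, -1.0]]
wrist_force: [-0.4, -0.4, -1.0]
grip_width: 1.001
```

```bash
python3 -c "
from h import *
go(.462,.361,.062,0)"
```

```text
t 2.62 tcp [0.4636 0.363  0.1246] shift [-2.5 -2.  62.6] turn(tool z) 0.028 tilt [ 0.005 -0.009  0.   ] F [-0.4 -0.4 -1. ] grip 1.001 j [-56.  28.  18. 104. -11.  49. -31.]
```

>>> servo_tool:
  motion:
    - [-2,-1.5,10,0.005,-0.009,0.02,1]
    - [0,0,15,0,0,0,1]
    - [0,0,15,0,0,0,1]
    - [0,0,15,0,0,0,1]
    - [0,0,7,0,0,0,1]
    - [0,0,0,0,0,0,1]
    - [0,0,0,0,0,0,1]

```text
time_s: 3.2
tcp_pos: [0.4654, 0.3634, 0.0663]
orientation: [[-0.005, 1.0, 0.005], [1.0, 0.005, 0.004], [0.004, 0.005, -1.0]]
wrist_force: [0.5, -0.4, 0.0]
grip_width: 0.998
```

```bash
python3 -c "
from h import *
go(.462,.361,.062,0)
b=snapshot('side')[225:345,270:430]; cv2.imwrite('pics/p2.png',cv2.resize(b,(800,600))[:,:,::-1])"
```

```text
t 3.2 tcp [0.4654 0.3634 0.0663] shift [-2.4 -3.4  4.2] turn(tool z) 0.005 tilt [ 0.005 -0.004  0.   ] F [ 0.5 -0.4  0. ] grip 0.998 j [-55.  33.  17. 106. -13.  43. -30.]
```

View pics/p2.png

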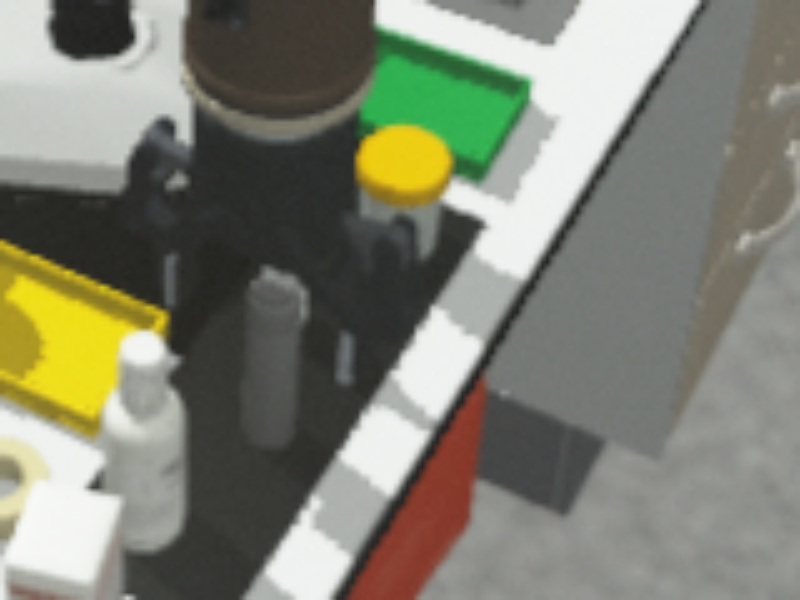

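The handle at (272,365) stands midway between the fingers, which show at (170,280) and (345,360). I'll close on it.

>>> servo_tool:
  motion:
    - [-2,-3,3,0,0,0,1]
    - [0,0,0,0,0,0,0.8]
    - [0,0,0,0,0,0,0.6]
    - [0,0,0,0,0,0,0.45]
    - [0,0,0,0,0,0,0.35]
    - [0,0,0,0,0,0,0.25]
    - [0,0,0,0,0,0,0.1]
    - [0,0,0,0,0,0,0.1]
    - [0,0,0,0,0,0,0.1]
    - [0,0,0,0,0,0,0.1]
  newtons: 45

```text
time_s: 4.08
tcp_pos: [0.4635, 0.3626, 0.0667]
orientation: [[-0.005, 1.0, 0.008], [1.0, 0.005, 0.008], [0.007, 0.008, -1.0]]
wrist_force: [0.2, 1.1, 1.3]
grip_width: 0.31
```

```bash
python3 -c "
from h import *
go(.497,.115,.062,0)"
```

```text
t 4.08 tcp [0.4635 0.3626 0.0667] shift [-247.8   32.2    3.2] turn(tool z) 0.005 tilt [ 0.008 -0.007 -0.   ] F [0.2 1.1 1.3] grip 0.31 j [-55.  32.  17. 107. -13.  42. -30.]
```

Gripped: the opening is 0.31, about 26.5 mm. Lift and carry to the green tray.

>>> servo_tool:
  motion:
    - [0,0,-10,0,0,0,0.1]
    - [0,0,-20,0,0,0,0.1]
    - [0,0,-25,0,0,0,0.1]
    - [0,0,-25,0,0,0,0.1]
    - [0,0,-25,0,0,0,0.1]
    - [0,0,-15,0,0,0,0.1]
    - [-20,3,0,0,0,0,0.1]
    - [-30,4,0,0,0,0,0.1]
    - [-30,4,0,0,0,0,0.1]
    - [-30,4,0,0,0,0,0.1]
    - [-30,4,0,0,0,0,0.1]
    - [-30,4,0,0,0,0,0.1]
    - [-30,4,0,0,0,0,0.1]
    - [-20,3,0,0,0,0,0.1]
    - [-10,0,0,0,0,0,0.1]
    - [0,0,0,0,0,0,0.1]

```text
time_s: 5.42
tcp_pos: [0.4939, 0.1226, 0.2005]
orientation: [[-0.008, 1.0, 0.012], [1.0, 0.008, 0.011], [0.01, 0.012, -1.0]]
wrist_force: [0.2, -0.0, -1.5]
grip_width: 0.31
```

```bash
python3 -c "
from h import *
go(.497,.115,.0685,0)"
```

```text
t 5.42 tcp [0.4939 0.1226 0.2005] shift [ -9.    1.5 131.9] turn(tool z) 0.008 tilt [ 0.012 -0.01   0.   ] F [ 0.2 -0.  -1.5] grip 0.31 j [-39.  16.  25. 111.  -8.  54. -10.]
```

>>> servo_tool:
  motion:
    - [-8,1.5,10,0.005,-0.004,0,0.1]
    - [0,0,20,0,0,0,0.1]
    - [0,0,20,0,0,0,0.1]
    - [0,0,20,0,0,0,0.1]
    - [0,0,20,0,0,0,0.1]
    - [0,0,10,0,0,0,0.1]
    - [0,0,5,0,0,0,0.1]
    - [0,0,0,0,0,0,0.1]

```text
time_s: 6.08
tcp_pos: [0.4962, 0.1248, 0.0884]
orientation: [[-0.02, 1.0, 0.006], [1.0, 0.02, 0.01], [0.009, 0.007, -1.0]]
wrist_force: [-0.3, -0.9, -1.2]
grip_width: 0.309
```

```bash
python3 -c "
from h import *
go(.497,.115,.0685,0)"
```

```text
t 6.08 tcp [0.4962 0.1248 0.0884] shift [-10.    0.5  19.8] turn(tool z) 0.02 tilt [ 0.007 -0.009 -0.   ] F [-0.3 -0.9 -1.2] grip 0.309 j [-36.  25.  21. 117. -14.  40.  -4.]
```

>>> servo_tool:
  motion:
    - [-8,0.5,0,0,0,0.01,0.1]
    - [-3,0,6,0,0,0,0.1]
    - [0,0,6,0,0,0,0.1]
    - [0,0,3,0,0,0,0.1]
    - [0,0,2,0,0,0,0.1]
    - [0,0,1.5,0,0,0,0.1]
    - [0,0,0,0,0,0,0.1]

```text
time_s: 6.67
tcp_pos: [0.4985, 0.1147, 0.0696]
orientation: [[-0.011, 1.0, 0.009], [1.0, 0.011, 0.011], [0.011, 0.009, -1.0]]
wrist_force: [0.5, -0.1, -0.8]
grip_width: 0.311
```

```bash
python3 -c "
from h import *
go(.497,.115,.0685,0)"
```

```text
t 6.67 tcp [0.4985 0.1147 0.0696] shift [ 0.3 -1.6  1.1] turn(tool z) 0.011 tilt [ 0.009 -0.011  0.   ] F [ 0.5 -0.1 -0.8] grip 0.311 j [-34.  27.  20. 118. -16.  37.  -2.]
```

Lower until it touches, open gradually, then retreat upward.

>>> servo_tool:
  motion:
    - [0,0,1.5,0,0,0,0.1]
    - [0,0,1,0,0,0,0.1]
    - [0,0,0,0,0,0,0.1]
    - [0,0,0,0,0,0,0.36]
    - [0,0,0,0,0,0,0.42]
    - [0,0,0,0,0,0,0.5]
    - [0,0,0,0,0,0,0.7]
    - [0,0,0,0,0,0,0.9]
    - [0,0,0,0,0,0,1]
    - [0,0,0,0,0,0,1]
    - [0,0,-15,0,0,0,1]
    - [0,0,-25,0,0,0,1]
    - [0,0,-30,0,0,0,1]
    - [0,0,-30,0,0,0,1]
    - [0,0,-15,0,0,0,1]
    - [0,0,0,0,0,0,1]

```text
time_s: 8.0
tcp_pos: [0.497, 0.1132, 0.1871]
orientation: [[-0.011, 1.0, 0.007], [1.0, 0.011, 0.01], [0.01, 0.008, -1.0]]
wrist_force: [-1.0, 0.0, 0.1]
grip_width: 1.0
```

```bash
python3 -c "
from h import *
go(.490,.290,.185,0)"
```

```text
t 8.0 tcp [0.497  0.1132 0.1871] shift [176.9  -5.    3.8] turn(tool z) 0.011 tilt [ 0.008 -0.01  -0.   ] F [-1.   0.   0.1] grip 1.0 j [-38.  17.  25. 111.  -9.  53.  -8.]
```

>>> servo_tool:
  motion:
    - [30,-1,0,0.004,-0.005,0.005,1]
    - [35,-1,0,0.004,-0.005,0.005,1]
    - [35,-1,0,0,0,0,1]
    - [35,-1,0,0,0,0,1]
    - [25,-1,0,0,0,0,1]
    - [10,0,0,0,0,0,1]
    - [0,0,0,0,0,0,1]
    - [0,0,0,0,0,0,1]

```text
time_s: 8.67
tcp_pos: [0.4911, 0.2873, 0.1844]
orientation: [[0.005, 1.0, -0.001], [1.0, -0.005, -0.001], [-0.001, -0.001, -1.0]]
wrist_force: [-0.5, -1.3, 0.3]
grip_width: 0.999
```

```bash
python3 -c "
from h import *
go(.490,.290,.035,0)
a=snapshot('top')[220:270,180:345]; b=snapshot('side')[225:325,270:430]
cv2.imwrite('pics/p3.png',np.vstack([cv2.resize(a,(640,194)),cv2.resize(b,(640,400))])[:,:,::-1])"
```

```text
t 8.67 tcp [0.4911 0.2873 0.1844] shift [  2.9  -1.  149.4] turn(tool z) -0.005 tilt [-0.001  0.001  0.   ] F [-0.5 -1.3  0.3] grip 0.999 j [-52.  23.  22. 103. -10.  56. -26.]
```

View pics/p3.png

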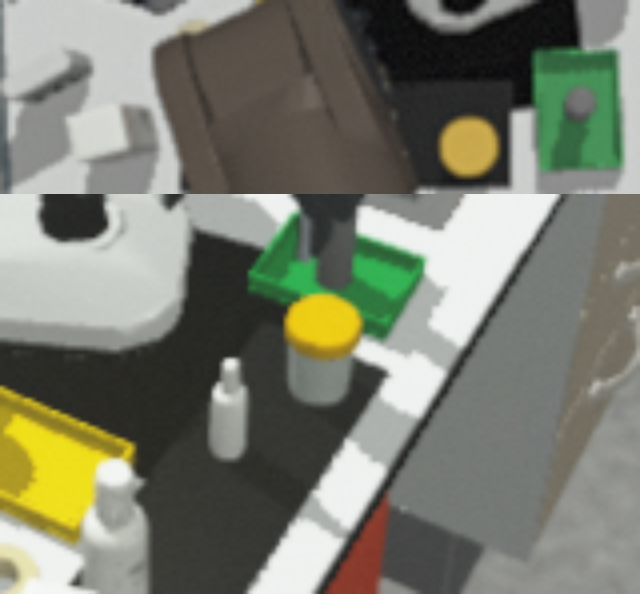

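The handle stands upright in the middle of the green tray at (580,103), and the dropper at (228,415) is untouched. I'll descend on the dropper.

>>> servo_tool:
  motion:
    - [2,-1,10,0,0,0,1]
    - [0,0,25,0,0,0,1]
    - [0,0,25,0,0,0,1]
    - [0,0,20,0,0,0,1]
    - [0,0,10,0,0,0,1]
    - [0,0,0,0,0,0,1]
    - [0,0,0,0,0,0,1]

```text
time_s: 9.35
tcp_pos: [0.4932, 0.2763, 0.09]
orientation: [[0.023, 1.0, 0.002], [1.0, -0.023, -0.003], [-0.003, 0.002, -1.0]]
wrist_force: [-0.3, 0.2, 1.2]
grip_width: 1.001
```

```bash
python3 -c "
from h import *
go(.490,.290,.035,0)"
```

```text
t 9.35 tcp [0.4932 0.2763 0.09  ] shift [13.8 -3.7 55. ] turn(tool z) -0.023 tilt [0.002 0.003 0.   ] F [-0.3  0.2  1.2] grip 1.001 j [-49.  29.  20. 109. -13.  44. -23.]
```

>>> servo_tool:
  motion:
    - [12,-3,0,0,0,-0.02,1]
    - [0,0,0,0,0,0,1]
    - [0,0,8,0,0,0,1]
    - [0,0,8,0,0,0,1]
    - [0,0,0,0,0,0,1]

```text
time_s: 9.77
tcp_pos: [0.4923, 0.2894, 0.0756]
orientation: [[0.002, 1.0, 0.007], [1.0, -0.002, 0.0], [0.0, 0.007, -1.0]]
wrist_force: [0.7, -0.8, 0.4]
grip_width: 1.001
```

```bash
python3 -c "
from h import *
go(.490,.290,.035,0)"
```

```text
t 9.77 tcp [0.4923 0.2894 0.0756] shift [ 0.6 -2.5 40.6] turn(tool z) -0.002 tilt [ 0.007 -0.     0.   ] F [ 0.7 -0.8  0.4] grip 1.001 j [-49.  31.  19. 109. -14.  43. -23.]
```

>>> servo_tool:
  motion:
    - [1,-2,8,0.006,0,0,1]
    - [1,0,8,0,0,0,1]
    - [1,0,8,0,0,0,1]
    - [1,0,8,0,0,0,1]
    - [0,0,5,0,0,0,1]
    - [0,0,0,0,0,0,1]
    - [0,0,0,0,0,0,1]

```text
time_s: 10.35
tcp_pos: [0.4897, 0.2935, 0.0334]
orientation: [[0.002, 1.0, -0.001], [1.0, -0.002, -0.001], [-0.001, -0.001, -1.0]]
wrist_force: [0.7, -0.4, 0.1]
grip_width: 1.002
```

```bash
python3 -c "
from h import *
go(.490,.290,.033,0)
b=snapshot('side')[245:345,270:403]; cv2.imwrite('pics/p4.png',cv2.resize(b,(640,480))[:,:,::-1])"
```

```text
t 10.35 tcp [0.4897 0.2935 0.0334] shift [-3.5  0.3  0.4] turn(tool z) -0.002 tilt [-0.001  0.001 -0.   ] F [ 0.7 -0.4  0.1] grip 1.002 j [-48.  34.  17. 110. -16.  38. -22.]
```

View pics/p4.png

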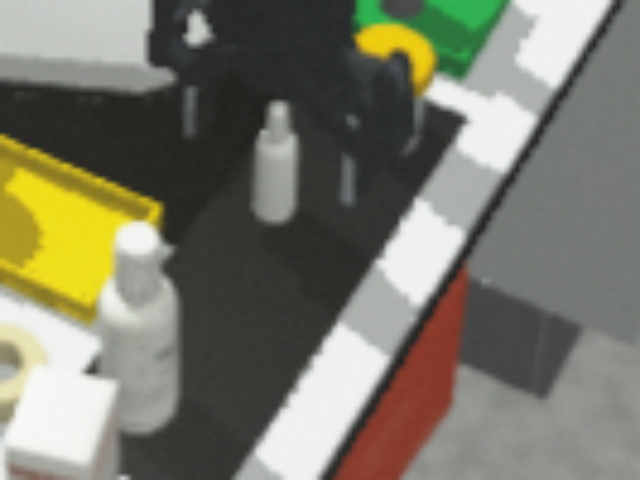

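The dropper at (275,170) sits at the midpoint of the fingertips, (190,130) to (347,200). I'll close and lift.

>>> servo_tool:
  motion:
    - [-1.5,0,0,0,0,0,0.8]
    - [0,0,0,0,0,0,0.6]
    - [0,0,0,0,0,0,0.45]
    - [0,0,0,0,0,0,0.35]
    - [0,0,0,0,0,0,0.25]
    - [0,0,0,0,0,0,0.1]
    - [0,0,0,0,0,0,0.1]
    - [0,0,0,0,0,0,0.1]
    - [0,0,0,0,0,0,0.1]
  newtons: 30

```text
time_s: 11.15
tcp_pos: [0.4907, 0.2922, 0.0353]
orientation: [[0.003, 1.0, 0.001], [1.0, -0.003, 0.001], [0.001, 0.001, -1.0]]
wrist_force: [-0.1, 0.1, 0.6]
grip_width: 0.245
```

```bash
python3 -c "
from h import *
go(.380,.10,.30,0); go(.527,-.27,.3,90)"
```

```text
t 11.15 tcp [0.4907 0.2922 0.0353] shift [-192.3 -109.9 -265. ] turn(tool z) -0.003 tilt [ 0.001 -0.001  0.   ] F [-0.1  0.1  0.6] grip 0.245 j [-48.  34.  17. 110. -16.  38. -22.]
t 11.15 tcp [0.4907 0.2922 0.0353] shift [-561.9   38.1 -265.2] turn(tool z) 1.568 tilt [ 0.001 -0.001  0.   ] F [-0.1  0.1  0.6] grip 0.245 j [-48.  34.  17. 110. -16.  38. -22.]
```

>>> servo_tool:
  motion:
    - [0,0,-10,0,0,0,0.1]
    - [0,0,-20,0,0,0,0.1]
    - [0,0,-30,0,0,0,0.1]
    - [0,0,-30,0,0,0,0.1]
    - [0,0,-30,0,0,0,0.1]
    - [0,0,-30,0,0,0,0.1]
    - [0,-15,-30,0,0,0,0.1]
    - [-20,-15,-30,0,0,0,0.1]
    - [-30,-20,-30,0,0,0,0.1]
    - [-30,-20,-15,0,0,0,0.1]
    - [-30,-20,0,0,0,0,0.1]
    - [-30,-10,0,0,0,0,0.1]
    - [-30,-5,0,0,0,0,0.1]
    - [-30,0,0,0,0,0,0.1]
    - [-30,0,0,0,0,0,0.1]
    - [-30,0,0,0,0,0,0.1]
    - [-30,0,0,0,0,0,0.1]
    - [-30,0,0,0,0,0,0.1]

```text
time_s: 12.65
tcp_pos: [0.3795, -0.0353, 0.3085]
orientation: [[-0.004, 1.0, 0.008], [1.0, 0.004, 0.011], [0.011, 0.008, -1.0]]
wrist_force: [0.6, 0.8, 0.4]
grip_width: 0.249
```

```bash
python3 -c "
from h import *
go(.40,-.265,.3,0); 
a=snapshot('top')[210:270,330:480]; cv2.imwrite('pics/p5.png',cv2.resize(a,(800,320))[:,:,::-1])"
```

```text
t 12.65 tcp [ 0.3795 -0.0353  0.3085] shift [-229.8   19.5    6. ] turn(tool z) 0.004 tilt [ 0.008 -0.011  0.   ] F [0.6 0.8 0.4] grip 0.249 j [-43.  -7.  38. 116.   4.  69.  -6.]
```

View pics/p5.png

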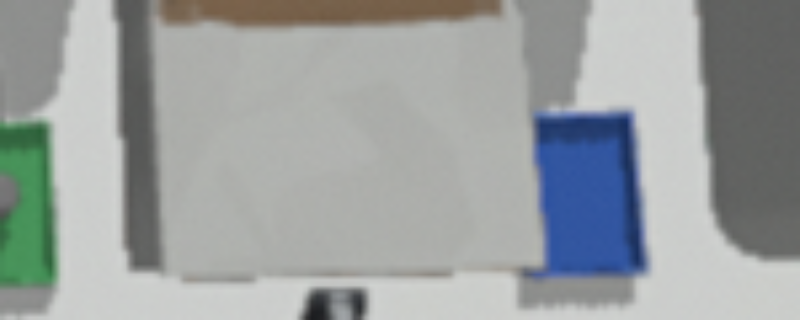

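The crop shows the blue tray's left rim is slightly hidden by the box. Its right edge runs from (633,112) to (648,272) in the crop. I'll use the right corners and the known size to find the centre.

```bash
python3 -c "
from h import *
k=150/800
for u,v in [(634,112),(648,270),(545,112)]: print(onz('top',(330+u*k-.4,210+v*k-.4),.016).round(4), onz('top',(330+u*k-.4,210+v*k-.4),.0).round(4))
for u,v in [(0,125),(48,124),(54,284)]: print('green',onz('top',(330+u*k-.4,210+v*k-.4),.016).round(4))
print('analyser left foot?',onz('top',(330+712*k,210+220*k),.0).round(3),onz('top',(330+712*k,210+220*k),.38).round(3),'box',onz('top',(330+545*k,210+268*k),.235).round(3))
"
```

```text
[ 0.5529 -0.3145  0.016 ] [ 0.5542 -0.3202  0.    ]
[ 0.4491 -0.3162  0.016 ] [ 0.4491 -0.3219  0.    ]
[ 0.5536 -0.2553  0.016 ] [ 0.5548 -0.2602  0.    ]
green [0.5489 0.108  0.016 ]
green [0.5492 0.076  0.016 ]
green [0.4442 0.0742 0.016 ]
analyser left foot? [ 0.48  -0.368  0.   ] [ 0.472 -0.22   0.38 ] box [ 0.45  -0.183  0.235]
```

>>> servo_tool:
  motion:
    - [-30,2,0,0,0,0,0.1]
    - [-30,2,0,0,0,0,0.1]
    - [-30,2,0,0,0,0,0.1]
    - [-30,2,0,0,0,0,0.1]
    - [-30,2,0,0,0,0,0.1]
    - [-30,2,0,0,0,0,0.1]
    - [-30,2,0,0,0,0,0.1]
    - [-20,0,0,0,0,0,0.1]
    - [0,0,0,0,0,0,0.1]
    - [0,0,0,0.008,-0.011,0.1,0.1]
    - [0,0,0,0,0,0.12,0.1]
    - [0,0,0,0,0,0.12,0.1]
    - [0,0,0,0,0,0.12,0.1]
    - [0,0,0,0,0,0.12,0.1]
    - [0,0,0,0,0,0.12,0.1]
    - [0,0,0,0,0,0.12,0.1]
    - [0,0,0,0,0,0.12,0.1]
    - [0,0,0,0,0,0.12,0.1]
    - [0,0,0,0,0,0.12,0.1]
    - [0,0,0,0,0,0.12,0.1]

```text
time_s: 14.37
tcp_pos: [0.3862, -0.2803, 0.3138]
orientation: [[0.977, 0.211, 0.011], [0.211, -0.977, 0.017], [0.015, -0.014, -1.0]]
wrist_force: [-0.2, -0.1, -0.1]
grip_width: 0.248
```

```bash
python3 -c "
from h import *
go(.53,-.272,.3,90)"
```

```text
t 14.37 tcp [ 0.3862 -0.2803  0.3138] shift [142.1  22.4  15.5] turn(tool z) 0.212 tilt [-0.014 -0.015 -0.   ] F [-0.2 -0.1 -0.1] grip 0.248 j [-29.  13.  74. 106. -14.  71. -29.]
```

Joint 3 is close to its range limit (74 of 75.5), so I'll go in small steps and watch it.

>>> servo_tool:
  motion:
    - [10,2,0,0,0,0.02,0.1]
    - [10,2,0,0,0,0.02,0.1]
    - [10,2,0,0,0,0.02,0.1]

```text
time_s: 14.62
tcp_pos: [0.4163, -0.2784, 0.315]
orientation: [[0.99, 0.141, 0.013], [0.14, -0.99, 0.023], [0.016, -0.021, -1.0]]
wrist_force: [0.8, -0.7, 0.4]
grip_width: 0.247
```

```bash
python3 -c "
from h import *
go(.53,-.272,.3,90)"
```

```text
t 14.62 tcp [ 0.4163 -0.2784  0.315 ] shift [113.2   9.9  16.7] turn(tool z) 0.141 tilt [-0.021 -0.016 -0.   ] F [ 0.8 -0.7  0.4] grip 0.247 j [-26.  17.  72. 103. -19.  73. -31.]
```

>>> servo_tool:
  motion:
    - [12,1,0,-0.01,-0.008,0.04,0.1]
    - [12,1,0,-0.01,-0.008,0.04,0.1]
    - [12,1,0,0,0,0.03,0.1]
    - [15,1,0,0,0,0.02,0.1]
    - [15,1,0,0,0,0,0.1]
    - [15,1,0,0,0,0,0.1]
    - [12,0,0,0,0,0,0.1]
    - [0,0,0,0,0,0,0.1]

```text
time_s: 15.28
tcp_pos: [0.521, -0.2754, 0.3133]
orientation: [[1.0, 0.011, -0.004], [0.011, -1.0, 0.005], [-0.004, -0.005, -1.0]]
wrist_force: [-0.6, 0.8, -0.4]
grip_width: 0.247
```

```bash
python3 -c "
from h import *
go(.53,-.272,.3,90)"
```

```text
t 15.28 tcp [ 0.521  -0.2754  0.3133] shift [ 9.1 -3.3 13.3] turn(tool z) 0.011 tilt [-0.005  0.004  0.   ] F [-0.6  0.8 -0.4] grip 0.247 j [-20.  29.  67.  91. -27.  79. -39.]
```

>>> servo_tool:
  motion:
    - [8,-3,10,-0.005,0.004,0.01,0.1]
    - [0,0,15,0,0,0,0.1]
    - [0,0,15,0,0,0,0.1]
    - [0,0,15,0,0,0,0.1]
    - [0,0,15,0,0,0,0.1]
    - [0,0,15,0,0,0,0.1]
    - [0,0,0,0,0,0,0.1]

```text
time_s: 15.87
tcp_pos: [0.5302, -0.2693, 0.2204]
orientation: [[1.0, -0.001, -0.001], [-0.001, -1.0, 0.0], [-0.001, -0.0, -1.0]]
wrist_force: [-0.4, 1.4, -0.1]
grip_width: 0.246
```

```bash
python3 -c "
from h import *
go(.53,-.272,.0368,90)
a=snapshot('top')[150:290,300:520]; b=snapshot('side')[60:260,280:600]; cv2.imwrite('pics/p6.png',np.vstack([cv2.resize(a,(440,280)),cv2.resize(b,(440,275))])[:,:,::-1])"
```

```text
t 15.87 tcp [ 0.5302 -0.2693  0.2204] shift [  0.    2.7 183.6] turn(tool z) -0.001 tilt [-0.     0.001 -0.   ] F [-0.4  1.4 -0.1] grip 0.246 j [-18.  34.  64.  98. -33.  69. -36.]
```

View pics/p6.png

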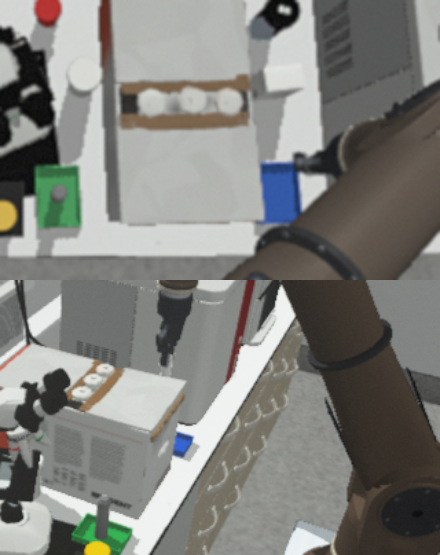

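The dropper is held at (168,350) in the side half and the tray is clear below, but I'm not sure the arm's elbow clears the analyser. I'll check the arm model before going lower.

View pics/p7.png

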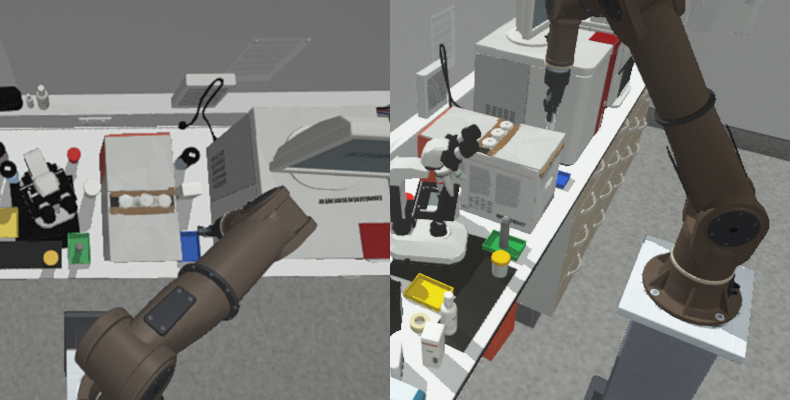

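```bash
python3 -c "
from h import *
for n,t,s in [('shoulder',(375,365),(240+735-390,228)),('band',(250+212,290),(240+683-390,122)),('elbow',(250+285,215),(240+610-390,5)),('wristring',(250+235,222),(240+560-390,65))]:
    p=tri(np.array(t),np.array(s)); print(n,p.round(3),proj('top',p).round(0),proj('side',p).round(0),s)
s=sensors.read_state(); print(s['joint_pos'],s['joint_efforts'])
"
```

```text
shoulder [ 0.031 -0.043  0.149] [385. 405.] [548. 232.] (585, 228)
band [ 0.268 -0.266  0.286] [473. 329.] [488. 124.] (533, 122)
elbow [ 0.5   -0.303  0.577] [542. 234.] [432.   4.] (460, 5)
wristring [ 0.536 -0.271  0.405] [486. 225.] [407.  65.] (410, 65)
[-18.41706836  33.74101076  63.95699189  98.16399036 -32.4150564
  68.70090936 -36.05104474] [-2.14405227e-01 -5.46262980e+01  1.72635859e+01 -2.71332461e+01
 -2.01093347e-02 -2.78163388e-03 -4.62690135e-03]
```

```bash
cat > fk.py <<'E'
import numpy as np, itertools
from scipy.optimize import least_squares
from scipy.spatial.transform import Rotation as Ro
D=[([-72.57,24.93,1.43,90.18,-.665,64.97,-4.3],[.2472,.5736,.2306]),
([-57,22,22,98,-9,63,-36],[.4678,.3456,.2221]),([-57,25,19,100,-10,57,-32],[.4625,.367,.1813]),([-56,28,18,104,-11,49,-31],[.4636,.363,.1246]),
([-55,33,17,106,-13,43,-30],[.4654,.3634,.0663]),([-39,16,25,111,-8,54,-10],[.4939,.1226,.2005]),([-36,25,21,117,-14,40,-4],[.4962,.1248,.0884]),
([-34,27,20,118,-16,37,-2],[.4985,.1147,.0696]),([-52,23,22,103,-10,56,-26],[.4911,.2873,.1844]),([-48,34,17,110,-16,38,-22],[.4897,.2935,.0334]),
([-43,-7,38,116,4,69,-6],[.3795,-.0353,.3085]),([-29,13,74,106,-14,71,-29],[.3862,-.2803,.3138]),([-20,29,67,91,-27,79,-39],[.521,-.2754,.3133]),
([-18.42,33.74,63.96,98.16,-32.4,68.7,-36.05],[.5302,-.2693,.2204])]
Q=np.radians([d[0] for d in D]); P=np.array([d[1] for d in D])
def fk(q,p,s,full=False):
    h,L1,L2,L3,a,b,c,dx,dy=p
    R=Ro.from_euler('z',s[0]*q[0]+c); o=np.array([dx,dy,h]); pts=[o]
    R=R*Ro.from_euler('y',q[1])*Ro.from_euler('z',s[1]*q[2]); o=o+R.apply([a,0,L1]); pts.append(o)
    R=R*Ro.from_euler('y',q[3])*Ro.from_euler('z',s[2]*q[4]); o=o+R.apply([b,0,L2]); pts.append(o)
    R=R*Ro.from_euler('y',q[5]); o=o+R.apply([0,0,L3]); pts.append(o)
    return (pts,R) if full else (o,R.apply([0,0,1]))
def fit():
    best=None
    for s in itertools.product([1,-1],repeat=3):
        f=lambda p:np.ravel([np.r_[o-x,.1*(z-[0,0,-1])] for q,x in zip(Q,P) for o,z in [fk(q,p,s)]])
        r=least_squares(f,[.3,.4,.4,.25,0,0,0,0,0])
        if best is None or r.cost<best[0]: best=(r.cost,s,r.x,np.sqrt((r.fun**2).mean()))
    return best
if __name__=="__main__":
    b=fit(); print(b)
    for i in (0,10,12,13): print([x.round(3).tolist() for x in fk(Q[i],b[2],b[1],True)[0]])
E
python3 fk.py
```

```text
(np.float64(0.000246200342191969), (-1, -1, -1), array([-0.04555294,  0.54476074,  0.42851536,  0.03511636,  0.0055376 ,
       -0.00519605, -0.05150055,  0.01716837, -0.01220515]), np.float64(0.0024211387629238836))
[[0.017, -0.012, -0.046], [0.099, 0.208, 0.446], [0.245, 0.57, 0.269], [0.245, 0.57, 0.234]]
[[0.017, -0.012, -0.046], [-0.028, -0.055, 0.496], [0.374, -0.028, 0.351], [0.375, -0.027, 0.316]]
[[0.017, -0.012, -0.046], [0.273, 0.061, 0.43], [0.526, -0.275, 0.347], [0.525, -0.275, 0.312]]
[[0.017, -0.012, -0.046], [0.312, 0.064, 0.406], [0.531, -0.272, 0.257], [0.532, -0.272, 0.222]]
```

The fitted arm model (2.4 mm rms) puts the elbow to the left at about (.31,.06) and the forearm above the low box. The apparent overlap with the analyser is only parallax, so it's safe to descend.

>>> servo_tool:
  motion:
    - [0,0,15,0,0,0,0.1]
    - [0,0,20,0,0,0,0.1]
    - [0,0,20,0,0,0,0.1]
    - [0,0,20,0,0,0,0.1]
    - [0,0,20,0,0,0,0.1]
    - [0,0,20,0,0,0,0.1]
    - [0,0,0,0,0,0,0.1]
    - [0,0,0,0,0,0,0.1]

```text
time_s: 16.73
tcp_pos: [0.5388, -0.2763, 0.1156]
orientation: [[1.0, -0.001, 0.02], [-0.0, -1.0, -0.01], [0.02, 0.01, -1.0]]
wrist_force: [-0.2, 0.2, 0.7]
grip_width: 0.25
```

```bash
python3 -c "
from h import *
go(.53,-.271,.0368,90)"
```

```text
t 16.73 tcp [ 0.5388 -0.2763  0.1156] shift [-10.4  -6.   78.5] turn(tool z) -0.001 tilt [ 0.01 -0.02  0.  ] F [-0.2  0.2  0.7] grip 0.25 j [-14.  40.  57. 105. -40.  57. -30.]
```

>>> servo_tool:
  motion:
    - [-8,-4,8,0.01,-0.02,0,0.1]
    - [0,0,12,0,0,0,0.1]
    - [0,0,12,0,0,0,0.1]
    - [0,0,12,0,0,0,0.1]
    - [0,0,8,0,0,0,0.1]
    - [0,0,0,0,0,0,0.1]
    - [0,0,0,0,0,0,0.1]

```text
time_s: 17.32
tcp_pos: [0.5326, -0.2732, 0.0626]
orientation: [[1.0, 0.0, 0.004], [0.0, -1.0, -0.001], [0.004, 0.001, -1.0]]
wrist_force: [0.5, 0.3, -0.9]
grip_width: 0.249
```

```bash
python3 -c "
from h import *
go(.53,-.271,.0368,90)"
```

```text
t 17.32 tcp [ 0.5326 -0.2732  0.0626] shift [-2.7 -2.2 25.8] turn(tool z) 0.0 tilt [ 0.001 -0.004 -0.   ] F [ 0.5  0.3 -0.9] grip 0.249 j [-12.  43.  53. 107. -44.  53. -27.]
```

>>> servo_tool:
  motion:
    - [-2.5,-2,5,0,-0.004,0,0.1]
    - [-0.5,0,8,0,0,0,0.1]
    - [-0.5,0,6,0,0,0,0.1]
    - [0,0,3,0,0,0,0.1]
    - [0,0,1.5,0,0,0,0.1]
    - [0,0,0,0,0,0,0.1]

```text
time_s: 17.82
tcp_pos: [0.529, -0.2713, 0.037]
orientation: [[1.0, 0.0, -0.0], [0.0, -1.0, -0.001], [-0.0, 0.001, -1.0]]
wrist_force: [-0.1, -0.2, -0.4]
grip_width: 0.245
```

```bash
python3 -c "
from h import *
go(.53,-.271,.0368,90)"
```

```text
t 17.82 tcp [ 0.529  -0.2713  0.037 ] shift [ 1.  -0.3  0.2] turn(tool z) 0.0 tilt [ 0.001  0.    -0.   ] F [-0.1 -0.2 -0.4] grip 0.245 j [-11.  45.  52. 108. -46.  50. -26.]
```

>>> servo_tool:
  motion:
    - [0,0,1,0,0,0,0.1]
    - [0,0,0,0,0,0,0.1]
    - [0,0,0,0,0,0,0.3]
    - [0,0,0,0,0,0,0.38]
    - [0,0,0,0,0,0,0.5]
    - [0,0,0,0,0,0,0.6]
    - [0,0,0,0,0,0,0.6]
    - [0,0,0,0,0,0,0.6]
    - [0,0,-8,0,0,0,0.6]
    - [0,0,-15,0,0,0,0.6]
    - [0,0,-20,0,0,0,0.6]
    - [0,0,-20,0,0,0,0.6]
    - [0,0,-20,0,0,0,0.6]
    - [0,0,0,0,0,0,0.6]

```text
time_s: 18.98
tcp_pos: [0.5286, -0.2727, 0.128]
orientation: [[1.0, -0.002, -0.0], [-0.002, -1.0, -0.003], [-0.0, 0.003, -1.0]]
wrist_force: [1.2, -0.9, 0.5]
grip_width: 0.6
```

```bash
python3 -c "
from h import *
go(.53,-.268,.3,90)"
```

```text
t 18.98 tcp [ 0.5286 -0.2727  0.128 ] shift [   1.4   -4.2 -172. ] turn(tool z) -0.002 tilt [0.003 0.    0.   ] F [ 1.2 -0.9  0.5] grip 0.6 j [-15.  39.  58. 104. -39.  59. -31.]
```

>>> servo_tool:
  motion:
    - [0,-3,-20,0,0,0,0.8]
    - [0,0,-25,0,0,0,0.8]
    - [0,0,-30,0,0,0,0.8]
    - [0,0,-30,0,0,0,0.8]
    - [0,0,-30,0,0,0,0.8]
    - [0,0,-30,0,0,0,0.8]
    - [-10,0,0,0,0,0,0.8]
    - [-30,-5,0,0,0,0,0.8]
    - [-30,-10,0,0,0,0,0.8]
    - [-30,-20,0,0,0,0,0.8]
    - [-20,-30,0,0,0,0,0.8]
    - [0,-35,0,0,0,0,0.8]
    - [0,-35,0,0,0,0,0.8]
    - [0,-35,0,0,0,0,0.8]
    - [0,-35,0,0,0,0,0.8]
    - [0,-35,0,0,0,0,0.8]
    - [0,-35,0,0,0,0,0.8]
    - [0,-35,0,0,0,0,0.8]
    - [0,-35,0,0,0,0,0.8]

```text
time_s: 20.57
tcp_pos: [0.4033, 0.063, 0.3064]
orientation: [[1.0, -0.024, 0.003], [-0.025, -1.0, 0.007], [0.003, -0.007, -1.0]]
wrist_force: [0.6, 0.6, -1.0]
grip_width: 0.802
```

```bash
python3 -c "
from h import *
go(.488,.436,.25,90)
a=snapshot('top')[210:270,380:480]; cv2.imwrite('pics/p8.png',cv2.resize(a,(600,360),interpolation=cv2.INTER_CUBIC)[:,:,::-1])"
```

```text
t 20.57 tcp [0.4033 0.063  0.3064] shift [  75.4 -374.5   59.4] turn(tool z) -0.024 tilt [-0.007 -0.003 -0.   ] F [ 0.6  0.6 -1. ] grip 0.802 j [ -68.   -4.   51.  114.    3.   68. -110.]
```

View pics/p8.png

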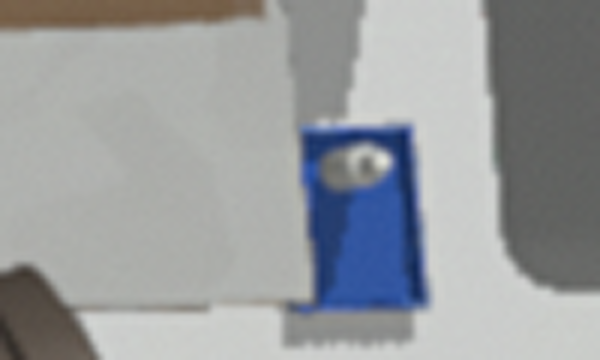

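The dropper stands in the blue tray, with its tip at crop (372,160). Joint 7 is heading for its limit, so I'll turn the tool back 90° (jaw along x) on the way to the bottle.

>>> servo_tool:
  motion:
    - [0,0,0,0,0,-0.12,0.9]
    - [0,0,0,0,0,-0.12,0.9]
    - [0,0,0,0,0,-0.12,0.9]
    - [0,0,0,0,0,-0.12,0.9]
    - [0,0,0,0,0,-0.12,0.9]
    - [0,0,0,0,0,-0.12,0.9]
    - [0,0,0,0,0,-0.12,0.9]
    - [0,0,0,0,0,-0.12,0.9]
    - [0,0,0,0,0,-0.12,0.9]
    - [0,0,0,0,0,-0.12,0.9]
    - [0,0,0,0,0,-0.12,0.9]
    - [0,0,0,0,0,-0.12,0.9]
    - [0,0,0,0,0,-0.1,0.9]
    - [0,0,0,0,0,0,0.9]

```text
time_s: 21.78
tcp_pos: [0.4003, 0.0632, 0.3062]
orientation: [[-0.017, 1.0, -0.001], [1.0, 0.017, 0.011], [0.011, -0.001, -1.0]]
wrist_force: [0.7, 0.0, 0.1]
grip_width: 0.896
```

```bash
python3 -c "
from h import *
go(.488,.436,.25,0)"
```

```text
t 21.78 tcp [0.4003 0.0632 0.3062] shift [370.7  93.9  60.4] turn(tool z) 0.017 tilt [-0.001 -0.011 -0.   ] F [0.7 0.  0.1] grip 0.896 j [-79.  -7.  60. 114.   6.  69. -20.]
```

>>> servo_tool:
  motion:
    - [25,0,0,0,-0.01,0,0.9]
    - [30,0,0,0,0,0,0.9]
    - [30,0,0,0,0,0,0.9]
    - [30,0,0,0,0,0,0.9]
    - [30,0,0,0,0,0,0.9]
    - [30,0,0,0,0,0,0.9]
    - [30,0,0,0,0,0,0.9]
    - [30,0,0,0,0,0,0.9]
    - [30,10,5,0,0,0,0.9]
    - [30,10,5,0,0,0,0.9]
    - [25,20,10,0,0,0,0.9]
    - [20,20,10,0,0,0,0.9]
    - [15,20,10,0,0,0,0.9]
    - [10,10,5,0,0,0,0.9]
    - [0,0,0,0,0,0,0.9]

```text
time_s: 23.03
tcp_pos: [0.4972, 0.4375, 0.2593]
orientation: [[0.045, 0.999, -0.008], [0.999, -0.045, 0.01], [0.01, -0.008, -1.0]]
wrist_force: [-1.5, -0.8, -0.6]
grip_width: 0.897
```

```bash
python3 -c "
from h import *
go(.488,.436,.25,0)"
```

```text
t 23.03 tcp [0.4972 0.4375 0.2593] shift [-2.  -9.1  9.4] turn(tool z) -0.045 tilt [-0.008 -0.01  -0.   ] F [-1.5 -0.8 -0.6] grip 0.897 j [-74.  33.  47.  85. -25.  73. -27.]
```

>>> servo_tool:
  motion:
    - [-2,-8,10,-0.008,-0.01,-0.04,0.95]
    - [0,0,15,0,0,0,0.95]
    - [0,0,15,0,0,0,0.95]
    - [0,0,15,0,0,0,0.95]
    - [0,0,15,0,0,0,0.95]
    - [0,0,10,0,0,0,0.95]
    - [0,0,0,0,0,0,0.95]
    - [0,0,0,0,0,0,0.95]

```text
time_s: 23.7
tcp_pos: [0.489, 0.4299, 0.1789]
orientation: [[0.028, 1.0, 0.002], [1.0, -0.028, -0.003], [-0.003, 0.002, -1.0]]
wrist_force: [-0.1, 0.0, 0.9]
grip_width: 0.953
```

```bash
python3 -c "
from h import *
go(.489,.436,.0625,0)"
```

```text
t 23.7 tcp [0.489  0.4299 0.1789] shift [  6.4  -0.4 116.4] turn(tool z) -0.028 tilt [0.002 0.003 0.   ] F [-0.1  0.   0.9] grip 0.953 j [-74.  35.  45.  92. -27.  64. -24.]
```

>>> servo_tool:
  motion:
    - [5,0,5,0.002,0.003,-0.02,0.95]
    - [1.5,0,12,0,0,0,0.95]
    - [1.5,0,12,0,0,0,0.95]
    - [1.5,0,12,0,0,0,0.95]
    - [1,0,12,0,0,0,0.95]
    - [0,0,0,0,0,0,0.95]
    - [0,0,0,0,0,0,0.95]

```text
time_s: 24.28
tcp_pos: [0.49, 0.4422, 0.1226]
orientation: [[0.008, 1.0, 0.001], [1.0, -0.008, 0.003], [0.003, 0.001, -1.0]]
wrist_force: [-0.1, -0.8, -0.2]
grip_width: 0.952
```

```bash
python3 -c "
from h import *
go(.489,.436,.0625,0)"
```

```text
t 24.28 tcp [0.49   0.4422 0.1226] shift [-6.3 -1.  60.1] turn(tool z) -0.008 tilt [ 0.001 -0.003 -0.   ] F [-0.1 -0.8 -0.2] grip 0.952 j [-73.  39.  42.  94. -30.  58. -21.]
```

>>> servo_tool:
  motion:
    - [-5,-1,8,0,0,0,0.95]
    - [0,0,12,0,0,0,0.95]
    - [0,0,12,0,0,0,0.95]
    - [0,0,10,0,0,0,0.95]
    - [0,0,8,0,0,0,0.95]
    - [0,0,0,0,0,0,0.95]
    - [0,0,0,0,0,0,0.95]

```text
time_s: 24.87
tcp_pos: [0.489, 0.4359, 0.0667]
orientation: [[0.009, 1.0, 0.001], [1.0, -0.009, 0.001], [0.001, 0.001, -1.0]]
wrist_force: [0.2, 0.2, -0.4]
grip_width: 0.956
```

```bash
python3 -c "
from h import *
go(.489,.436,.0625,0)
b=snapshot('side')[225:345,240:400]; cv2.imwrite('pics/p9.png',cv2.resize(b,(640,480))[:,:,::-1])"
```

```text
t 24.87 tcp [0.489  0.4359 0.0667] shift [0.  0.  4.2] turn(tool z) -0.009 tilt [ 0.001 -0.001  0.   ] F [ 0.2  0.2 -0.4] grip 0.956 j [-71.  42.  40.  97. -33.  53. -18.]
```

View pics/p9.png

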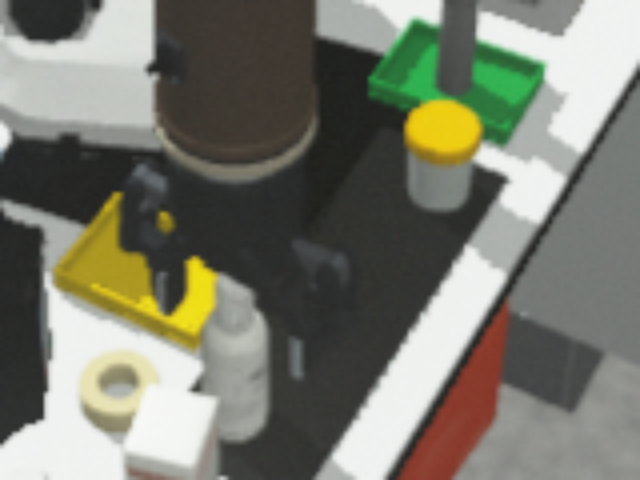

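The bottle at (236,345) lies midway between the fingertips (165,300) and (297,370). I'll lower 3 mm and close.

>>> servo_tool:
  motion:
    - [0,0,3,0,0,0,0.95]
    - [0,0,1,0,0,0,0.8]
    - [0,0,0,0,0,0,0.65]
    - [0,0,0,0,0,0,0.55]
    - [0,0,0,0,0,0,0.48]
    - [0,0,0,0,0,0,0.4]
    - [0,0,0,0,0,0,0.3]
    - [0,0,0,0,0,0,0.2]
    - [0,0,0,0,0,0,0.2]
    - [0,0,0,0,0,0,0.2]
  newtons: 45

```text
time_s: 25.75
tcp_pos: [0.4899, 0.4371, 0.0646]
orientation: [[0.008, 1.0, 0.003], [1.0, -0.008, 0.004], [0.004, 0.003, -1.0]]
wrist_force: [-0.5, 0.5, -1.7]
grip_width: 0.426
```

```bash
python3 -c "
from h import *
go(.38,.10,.36,0)"
```

```text
t 25.75 tcp [0.4899 0.4371 0.0646] shift [-336.7 -106.2 -297.1] turn(tool z) -0.008 tilt [ 0.003 -0.004  0.   ] F [-0.5  0.5 -1.7] grip 0.426 j [-71.  42.  40.  98. -33.  52. -18.]
```

Gripped at 0.426. Before the trip I'll simulate the resolved-rate motion with the fitted model, so I can choose a route that keeps joint 3 off its limit.

```bash
cat > sim.py <<'E'
from fk import *
b=fit(); p=b[2].copy(); s=b[1]; p[3]+=.27; p[0]+=.27
def pose(q):
    pts,R=fk(q,p,s,True); R=R*Ro.from_euler('z',s[2]*q[6]); return pts[-1],R
def jac(q):
    o,R=pose(q); J=np.zeros((6,7))
    for i in range(7):
        d=q.copy(); d[i]+=1e-5; o2,R2=pose(d); J[:,i]=np.r_[o2-o,(R2*R.inv()).as_rotvec()]/1e-5
    return J
def run(q,wps,n=60):
    "straight pinv moves to waypoints (x,y,z,yaw change rad world)"
    q=np.radians(np.array(q,float)); out=[]
    for x,y,z,w in wps:
        o,R=pose(q); tgt=np.array([x,y,z]); Rt=Ro.from_euler('z',w)*R
        for k in range(n):
            o2,R2=pose(q); f=1/(n-k); e=np.r_[(tgt-o2)*f,(Rt*R2.inv()).as_rotvec()*f]
            q=q+np.linalg.pinv(jac(q))@e
        out.append(np.degrees(q).round(0))
    return out
E
python3 - <<'E'
from sim import *
print("check trip1 (real end: -29 13 74 106 -14 71 -29 / -11 45 52 108 -46 50 -26)")
for o in run([-48,34,17,110,-16,38,-22],[(.4907,.2922,.25,0),(.38,.15,.308,0),(.3795,-.035,.308,0),(.38,-.28,.313,0),(.386,-.28,.313,-1.36),(.52,-.275,.313,-.21),(.53,-.27,.037,0)]): print(o)
q=[-71,42,40,98,-33,52,-18]
print("A retracted"); 
for o in run(q,[(.49,.437,.36,0),(.38,.3,.36,0),(.38,-.275,.36,0),(.38,-.275,.36,-1.57),(.478,-.272,.36,0),(.478,-.272,.07,0)]): print(o)
print("B extended x.5");
for o in run(q,[(.49,.437,.36,0),(.50,.3,.36,0),(.50,-.02,.36,0),(.478,-.272,.36,0),(.478,-.272,.36,-1.57),(.478,-.272,.07,0)]): print(o)
print("C other rot");
for o in run(q,[(.49,.437,.36,0),(.50,.3,.36,0),(.50,-.02,.36,0),(.478,-.272,.36,0),(.478,-.272,.36,1.57),(.478,-.272,.07,0)]): print(o)
print("D rotate first +");
for o in run(q,[(.49,.437,.36,0),(.49,.437,.36,1.57),(.50,.3,.36,0),(.50,-.02,.36,0),(.478,-.272,.36,0),(.478,-.272,.07,0)]): print(o)
from h import tri; print(tri(np.array([313,203]),np.array([318,133])),tri(np.array([300,215]),np.array([305,143])))
E
```

```text
check trip1 (real end: -29 13 74 106 -14 71 -29 / -11 45 52 108 -46 50 -26)
[-52.  19.  22.  98.  -8.  64. -29.]
[-52.  -1.  25. 113.   0.  68. -28.]
[-41.  -6.  39. 116.   3.  68.  -5.]
[-20.   9.  60. 106.  -8.  70.  42.]
[-31.  15.  78. 106. -16.  71. -27.]
[-22.  30.  71.  92. -29.  79. -39.]
[-13.  46.  55. 108. -48.  52. -24.]
A retracted
[-75.  30.  48.  74. -22.  85. -30.]
[-90.   9.  53.  99.  -7.  76. -36.]
[-79. -32.  77. 102.  31.  86.  -6.]
[-77. -10. 100. 102.  10.  76. -70.]
[-103.  -22.  110.   92.   21.   80.  -86.]
[-116.  -38.  126.  114.   41.   49. -103.]
B extended x.5
[-75.  30.  48.  74. -22.  85. -30.]
[-72.  21.  51.  86. -17.  80. -21.]
[-53.  11.  60.  98. -10.  76.   8.]
[-20.  19.  62.  92. -17.  79.  43.]
[-29.  32.  86.  92. -32.  86. -31.]
[-18.  46.  67. 114. -52.  57. -16.]
C other rot
[-75.  30.  48.  74. -22.  85. -30.]
[-72.  21.  51.  86. -17.  80. -21.]
[-53.  11.  60.  98. -10.  76.   8.]
[-20.  19.  62.  92. -17.  79.  43.]
[ -7.  14.  43.  92. -10.  78. 126.]
[  1.  31.  34. 113. -26.  43. 140.]
D rotate first +
[-75.  30.  48.  74. -22.  85. -30.]
[-64.  26.  28.  74. -12.  83.  53.]
[-58.  18.  31.  86.  -9.  79.  62.]
[-38.   8.  41.  98.  -6.  76.  94.]
[-12.  16.  50.  92. -12.  78. 128.]
[ -2.  33.  39. 113. -29.  44. 144.]
[0.59917964 0.159819   0.3746217 ] [0.58966286 0.20318928 0.36829651]
```

The simulation reproduces the first trip. Turning the tool the other way (about −1.0 rad tool z) before crossing keeps joint 3 below about 55° and joint 7 below about 115°. First, lift and turn.

>>> servo_tool:
  motion:
    - [0,0,-8,0,0,0,0.2]
    - [0,0,-15,0,0,0,0.2]
    - [0,0,-25,0,0,0,0.2]
    - [0,0,-30,0,0,0,0.2]
    - [0,0,-30,0,0,0,0.2]
    - [0,0,-30,0,0,0,0.2]
    - [0,0,-30,0,0,0,0.2]
    - [0,0,-30,0,0,0,0.2]
    - [0,0,-30,0,0,0,0.2]
    - [0,0,-30,0,0,0,0.2]
    - [0,0,-20,0,0,0,0.2]
    - [0,0,-10,0,0,-0.08,0.2]
    - [0,0,0,0,0,-0.12,0.2]
    - [0,0,0,0,0,-0.12,0.2]
    - [0,0,0,0,0,-0.12,0.2]
    - [0,0,0,0,0,-0.12,0.2]
    - [0,0,0,0,0,-0.12,0.2]
    - [0,0,0,0,0,-0.12,0.2]
    - [0,0,0,0,0,-0.12,0.2]
    - [0,0,0,0,0,-0.08,0.2]

```text
time_s: 27.42
tcp_pos: [0.4888, 0.4288, 0.3792]
orientation: [[-0.855, 0.519, 0.009], [0.519, 0.855, 0.003], [-0.006, 0.007, -1.0]]
wrist_force: [-0.5, -0.3, -0.6]
grip_width: 0.428
```

```bash
python3 -c "
from h import *
go(.46,-.03,.36,57)"
```

```text
t 27.42 tcp [0.4888 0.4288 0.3792] shift [-213.5 -407.2   17.8] turn(tool z) 0.03 tilt [0.007 0.006 0.   ] F [-0.5 -0.3 -0.6] grip 0.428 j [-68.  25.  35.  74. -14.  85.  25.]
```

>>> servo_tool:
  motion:
    - [-10,-18,1,0.003,0.003,0,0.2]
    - [-14,-26.5,1,0,0,0,0.2]
    - [-14,-26.5,1,0,0,0,0.2]
    - [-14,-26.5,1,0,0,0,0.2]
    - [-14,-26.5,1,0,0,0,0.2]
    - [-14,-26.5,1,0,0,0,0.2]
    - [-14,-26.5,1,0,0,0,0.2]
    - [-14,-26.5,1,0,0,0,0.2]
    - [-14,-26.5,1,0,0,0,0.2]
    - [-14,-26.5,1,0,0,0,0.2]
    - [-14,-26.5,1,0,0,0,0.2]
    - [-14,-26.5,1,0,0,0,0.2]
    - [-14,-26.5,1,0,0,0,0.2]
    - [-14,-26.5,1,0,0,0,0.2]
    - [-14,-26.5,1,0,0,0,0.2]
    - [-10,-20,0,0,0,0,0.2]

```text
time_s: 28.75
tcp_pos: [0.4581, -0.0565, 0.3673]
orientation: [[-0.857, 0.515, 0.008], [0.515, 0.857, 0.008], [-0.003, 0.011, -1.0]]
wrist_force: [0.7, -0.1, -0.3]
grip_width: 0.429
```

```bash
python3 -c "
from h import *
go(.472,-.273,.36,57)"
```

```text
t 28.75 tcp [ 0.4581 -0.0565  0.3673] shift [-123.4 -178.5    5.7] turn(tool z) 0.035 tilt [ 0.011  0.003 -0.   ] F [ 0.7 -0.1 -0.3] grip 0.429 j [-46.   2.  50. 102.  -2.  77.  64.]
```

>>> servo_tool:
  motion:
    - [-14,-20,0,0.005,0,0,0.2]
    - [-17,-25,0,0.005,0,0,0.2]
    - [-17,-25,0,0,0,0,0.2]
    - [-17,-25,0,0,0,0,0.2]
    - [-17,-25,0,0,0,0,0.2]
    - [-15,-22,0,0,0,0.02,0.2]
    - [-12,-18,0,0,0,0.015,0.2]
    - [-5,-8,0,0,0,0,0.2]
    - [0,0,0,0,0,0,0.2]
    - [0,0,0,0,0,0,0.2]

```text
time_s: 29.58
tcp_pos: [0.46, -0.279, 0.3718]
orientation: [[-0.83, 0.558, 0.008], [0.558, 0.83, 0.001], [-0.006, 0.006, -1.0]]
wrist_force: [0.1, 0.9, -1.3]
grip_width: 0.428
```

```bash
python3 -c "
from h import *
go(.472,-.273,.0661,57)"
```

```text
t 29.58 tcp [ 0.46   -0.279   0.3718] shift [ -4.9  10.  305.7] turn(tool z) -0.017 tilt [0.006 0.006 0.   ] F [ 0.1  0.9 -1.3] grip 0.428 j [-19.  16.  59.  92. -14.  80.  98.]
```

>>> servo_tool:
  motion:
    - [-7,10,10,0.006,0.006,0,0.2]
    - [0,0,15,0,0,0,0.2]
    - [0,0,20,0,0,0,0.2]
    - [0,0,20,0,0,0,0.2]
    - [0,0,20,0,0,0,0.2]
    - [0,0,15,0,0,0,0.2]
    - [0,0,10,0,0,0,0.2]
    - [0,0,0,0,0,0,0.2]
    - [0,0,0,0,0,0,0.2]

```text
time_s: 30.33
tcp_pos: [0.4745, -0.2639, 0.2608]
orientation: [[-0.836, 0.549, 0.005], [0.549, 0.836, 0.006], [-0.001, 0.007, -1.0]]
wrist_force: [0.3, -0.3, -0.7]
grip_width: 0.425
```

```bash
python3 -c "
from h import *
go(.476,-.273,.0661,57)"
```

```text
t 30.33 tcp [ 0.4745 -0.2639  0.2608] shift [ -6.1  -8.2 194.6] turn(tool z) -0.005 tilt [0.007 0.001 0.   ] F [ 0.3 -0.3 -0.7] grip 0.425 j [-17.  21.  55. 102. -19.  67. 102.]
```

>>> servo_tool:
  motion:
    - [-5,-6,8,0.006,0,0,0.2]
    - [0,0,15,0,0,0,0.2]
    - [0,0,20,0,0,0,0.2]
    - [0,0,20,0,0,0,0.2]
    - [0,0,20,0,0,0,0.2]
    - [0,0,15,0,0,0,0.2]
    - [0,0,0,0,0,0,0.2]
    - [0,0,0,0,0,0,0.2]

```text
time_s: 31.0
tcp_pos: [0.4816, -0.2767, 0.1644]
orientation: [[-0.838, 0.546, 0.013], [0.546, 0.838, -0.007], [-0.015, 0.001, -1.0]]
wrist_force: [0.4, -0.0, -0.3]
grip_width: 0.426
```

```bash
python3 -c "
from h import *
go(.476,-.273,.0661,57)"
```

```text
t 31.0 tcp [ 0.4816 -0.2767  0.1644] shift [ 8.2 -0.1 98.2] turn(tool z) -0.001 tilt [0.001 0.015 0.   ] F [ 0.4 -0.  -0.3] grip 0.426 j [-11.  28.  50. 108. -26.  55. 108.]
```

>>> servo_tool:
  motion:
    - [7,0,0,0,0.014,0,0.2]
    - [0,0,0,0,0,0,0.2]
    - [0,0,8,0,0,0,0.2]
    - [0,0,10,0,0,0,0.2]
    - [0,0,10,0,0,0,0.2]
    - [0,0,5,0,0,0,0.2]
    - [0,0,0,0,0,0,0.2]

```text
time_s: 31.58
tcp_pos: [0.4779, -0.2743, 0.1324]
orientation: [[-0.838, 0.545, 0.007], [0.545, 0.839, -0.001], [-0.006, 0.003, -1.0]]
wrist_force: [-0.1, 0.4, -1.0]
grip_width: 0.427
```

```bash
python3 -c "
from h import *
go(.476,-.273,.0661,57)"
```

```text
t 31.58 tcp [ 0.4779 -0.2743  0.1324] shift [ 2.7 -0.1 66.2] turn(tool z) -0.0 tilt [0.003 0.006 0.   ] F [-0.1  0.4 -1. ] grip 0.427 j [ -9.  30.  48. 110. -29.  52. 110.]
```

>>> servo_tool:
  motion:
    - [2,0,8,0.003,0.006,0,0.2]
    - [0.5,0,10,0,0,0,0.2]
    - [0.5,0,10,0,0,0,0.2]
    - [0.5,0,10,0,0,0,0.2]
    - [0.5,0,6,0,0,0,0.2]
    - [0,0,3,0,0,0,0.2]
    - [0,0,0,0,0,0,0.2]

```text
time_s: 32.17
tcp_pos: [0.4734, -0.2716, 0.0789]
orientation: [[-0.838, 0.545, -0.003], [0.545, 0.838, 0.0], [0.003, -0.001, -1.0]]
wrist_force: [-0.6, 0.2, -1.0]
grip_width: 0.429
```

```bash
python3 -c "
from h import *
go(.476,-.273,.0661,57)"
```

```text
t 32.17 tcp [ 0.4734 -0.2716  0.0789] shift [-3.   0.3 12.8] turn(tool z) -0.0 tilt [-0.001 -0.003 -0.   ] F [-0.6  0.2 -1. ] grip 0.429 j [ -7.  34.  45. 113. -33.  46. 114.]
```

>>> servo_tool:
  motion:
    - [-4,0.3,0,0,0,0,0.2]
    - [0,0,0,0,0,0,0.2]
    - [0,0,5,0,0,0,0.2]
    - [0,0,4,0,0,0,0.2]
    - [0,0,2,0,0,0,0.2]
    - [0,0,0,0,0,0,0.2]

```text
time_s: 32.67
tcp_pos: [0.4782, -0.2745, 0.0678]
orientation: [[-0.838, 0.545, -0.001], [0.545, 0.838, -0.001], [0.001, -0.001, -1.0]]
wrist_force: [-0.5, 0.2, -0.7]
grip_width: 0.427
```

```bash
python3 -c "
from h import *
go(.476,-.273,.0661,57)"
```

```text
t 32.67 tcp [ 0.4782 -0.2745  0.0678] shift [2.7 0.  1.7] turn(tool z) -0.0 tilt [-0.001 -0.001  0.   ] F [-0.5  0.2 -0.7] grip 0.427 j [ -6.  35.  44. 113. -34.  45. 114.]
```

>>> servo_tool:
  motion:
    - [0,0,1.5,0,0,0,0.2]
    - [0,0,1,0,0,0,0.2]
    - [0,0,0,0,0,0,0.2]
    - [0,0,0,0,0,0,0.46]
    - [0,0,0,0,0,0,0.52]
    - [0,0,0,0,0,0,0.6]
    - [0,0,0,0,0,0,0.68]
    - [0,0,0,0,0,0,0.7]
    - [0,0,0,0,0,0,0.7]
    - [0,0,-5,0,0,0,0.7]
    - [0,0,-10,0,0,0,0.7]
    - [0,0,-12,0,0,0,0.7]
    - [0,0,-12,0,0,0,0.7]
    - [0,0,-12,0,0,0,0.7]
    - [0,0,0,0,0,0,0.7]

```text
time_s: 33.92
tcp_pos: [0.4785, -0.2756, 0.1229]
orientation: [[-0.838, 0.546, 0.001], [0.546, 0.838, -0.002], [-0.002, -0.001, -1.0]]
wrist_force: [-0.5, -0.4, 0.7]
grip_width: 0.7
```

```bash
python3 -c "
from h import *
go(.476,-.273,.34,57)"
```

```text
t 33.92 tcp [ 0.4785 -0.2756  0.1229] shift [   3.2    0.6 -217.1] turn(tool z) -0.002 tilt [-0.001  0.002  0.   ] F [-0.5 -0.4  0.7] grip 0.7 j [ -9.  31.  48. 110. -29.  51. 111.]
```

Rise above the box, then head toward the pot.

>>> servo_tool:
  motion:
    - [1,0,-15,0,0,0,0.9]
    - [1,0,-25,0,0,0,0.9]
    - [0,0,-30,0,0,0,0.9]
    - [0,0,-30,0,0,0,0.9]
    - [0,0,-30,0,0,0,0.9]
    - [0,0,-30,0,0,0,0.9]
    - [0,0,-30,0,0,0,1]
    - [0,0,-15,0,0,0,1]
    - [10,20,0,0,0,0,1]
    - [20,30,0,0,0,0,1]
    - [20,30,0,0,0,0,1]
    - [20,30,0,0,0,0,1]
    - [20,30,0,0,0,0,1]
    - [20,30,0,0,0,0,1]
    - [20,30,0,0,0,0,1]
    - [20,30,0,0,0,0,1]
    - [20,30,0,0,0,0,1]
    - [20,30,0,0,0,0,1]
    - [20,30,0,0,0,0,1]

```text
time_s: 35.5
tcp_pos: [0.4734, 0.1114, 0.3464]
orientation: [[-0.824, 0.566, 0.012], [0.566, 0.824, -0.0], [-0.01, 0.007, -1.0]]
wrist_force: [0.7, -0.7, 0.5]
grip_width: 1.002
```

```bash
python3 -c "
from h import *
go(.464,.210,.20,57)
a=snapshot('top')[200:275,290:465]; cv2.imwrite('pics/p10.png',cv2.resize(a,(800,343),interpolation=cv2.INTER_CUBIC)[:,:,::-1])"
```

```text
t 35.5 tcp [0.4734 0.1114 0.3464] shift [ 65.   75.  146.3] turn(tool z) -0.026 tilt [0.007 0.01  0.   ] F [ 0.7 -0.7  0.5] grip 1.002 j [-63.   7.  50. 101.  -5.  74.  43.]
```

View pics/p10.png

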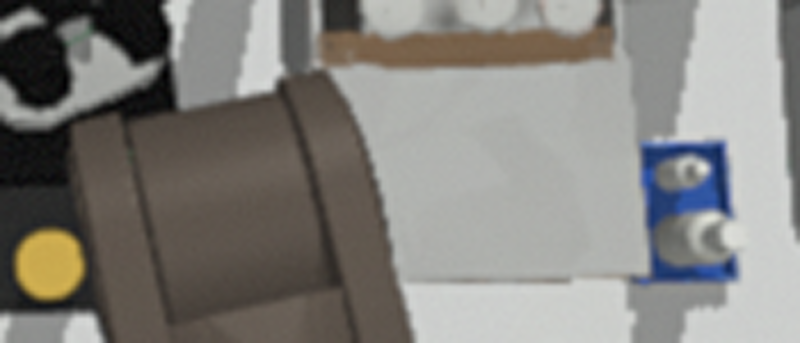

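The dropper at (683,172) and the bottle at (690,240) both stand in the blue tray. The pot at (50,264) hasn't moved. I'll go to the pot.

>>> servo_tool:
  motion:
    - [20,25,5,0.007,0.01,0,1]
    - [25,28,15,0,0,0,1]
    - [15,17,20,0,0,0,1]
    - [5,5,25,0,0,-0.02,1]
    - [0,0,30,0,0,0,1]
    - [0,0,30,0,0,0,1]
    - [0,0,25,0,0,0,1]
    - [0,0,15,0,0,0,1]
    - [0,0,0,0,0,0,1]
    - [0,0,0,0,0,0,1]

```text
time_s: 36.38
tcp_pos: [0.4603, 0.2265, 0.1781]
orientation: [[-0.846, 0.534, 0.003], [0.534, 0.845, 0.005], [-0.0, 0.006, -1.0]]
wrist_force: [0.4, -0.1, 0.2]
grip_width: 0.997
```

```bash
python3 -c "
from h import *
go(.464,.210,.037,57)"
```

```text
t 36.38 tcp [0.4603 0.2265 0.1781] shift [-12.  -12.9 141. ] turn(tool z) 0.013 tilt [ 0.006  0.    -0.   ] F [ 0.4 -0.1  0.2] grip 0.997 j [-64.  21.  42. 112. -17.  53.  44.]
```

>>> servo_tool:
  motion:
    - [-11,-12,0,0.006,0,0.01,1]
    - [0,0,0,0,0,0,1]
    - [0,0,15,0,0,0,1]
    - [0,0,18,0,0,0,1]
    - [0,0,18,0,0,0,1]
    - [0,0,15,0,0,0,1]
    - [0,0,0,0,0,0,1]
    - [0,0,0,0,0,0,1]

```text
time_s: 37.05
tcp_pos: [0.4716, 0.2087, 0.1211]
orientation: [[-0.837, 0.547, 0.014], [0.547, 0.837, 0.01], [-0.007, 0.016, -1.0]]
wrist_force: [0.0, -0.2, 1.1]
grip_width: 1.0
```

```bash
python3 -c "
from h import *
go(.464,.210,.037,57)"
```

```text
t 37.05 tcp [0.4716 0.2087 0.1211] shift [ 7.6 -4.4 84. ] turn(tool z) -0.002 tilt [0.016 0.007 0.   ] F [ 0.  -0.2  1.1] grip 1.0 j [-59.  25.  39. 116. -22.  45.  50.]
```

>>> servo_tool:
  motion:
    - [6,-4,0,0.015,0.007,0,1]
    - [0,0,0,0,0,0,1]
    - [0,0,10,0,0,0,1]
    - [0,0,10,0,0,0,1]
    - [0,0,8,0,0,0,1]
    - [0,0,0,0,0,0,1]

```text
time_s: 37.55
tcp_pos: [0.4665, 0.2101, 0.0956]
orientation: [[-0.838, 0.546, 0.005], [0.546, 0.838, 0.005], [-0.002, 0.007, -1.0]]
wrist_force: [-0.2, 0.3, -0.1]
grip_width: 0.999
```

```bash
python3 -c "
from h import *
go(.464,.210,.037,57)"
```

```text
t 37.55 tcp [0.4665 0.2101 0.0956] shift [ 2.1 -1.9 58.5] turn(tool z) -0.002 tilt [0.007 0.002 0.   ] F [-0.2  0.3 -0.1] grip 0.999 j [-58.  27.  38. 117. -24.  43.  52.]
```

>>> servo_tool:
  motion:
    - [2,-2,5,0.006,0.002,0,1]
    - [0.5,0,10,0,0,0,1]
    - [0.5,0,10,0,0,0,1]
    - [0.5,0,10,0,0,0,1]
    - [0.5,0,10,0,0,0,1]
    - [0,0,7,0,0,0,1]
    - [0,0,0,0,0,0,1]
    - [0,0,0,0,0,0,1]

```text
time_s: 38.22
tcp_pos: [0.4604, 0.2097, 0.0358]
orientation: [[-0.837, 0.547, -0.003], [0.547, 0.837, -0.002], [0.002, -0.003, -1.0]]
wrist_force: [0.2, -0.3, 0.5]
grip_width: 0.998
```

```bash
python3 -c "
from h import *
go(.464,.210,.037,57)"
```

```text
t 38.22 tcp [0.4604 0.2097 0.0358] shift [-2.8  2.1 -1.2] turn(tool z) -0.002 tilt [-0.003 -0.002 -0.   ] F [ 0.2 -0.3  0.5] grip 0.998 j [-54.  32.  33. 120. -29.  36.  56.]
```

>>> servo_tool:
  motion:
    - [-2.5,2,0,0,0,0,1]
    - [0,0,0,0,0,0,0.85]
    - [0,0,0,0,0,0,0.75]
    - [0,0,0,0,0,0,0.68]
    - [0,0,0,0,0,0,0.62]
    - [0,0,0,0,0,0,0.55]
    - [0,0,0,0,0,0,0.4]
    - [0,0,0,0,0,0,0.35]
    - [0,0,0,0,0,0,0.35]
    - [0,0,0,0,0,0,0.35]
  newtons: 40

```text
time_s: 39.05
tcp_pos: [0.4654, 0.2106, 0.0376]
orientation: [[-0.837, 0.547, -0.0], [0.547, 0.837, 0.0], [0.0, -0.0, -1.0]]
wrist_force: [0.2, 0.0, -0.2]
grip_width: 0.58
```

```bash
python3 -c "
from h import *
go(.58,.368,.2,57)
b=snapshot('side')[235:325,290:410]; cv2.imwrite('pics/p11.png',cv2.resize(b,(640,480))[:,:,::-1])"
```

```text
t 39.05 tcp [0.4654 0.2106 0.0376] shift [  -9.8  194.5 -162.4] turn(tool z) -0.003 tilt [-0. -0.  0.] F [ 0.2  0.  -0.2] grip 0.58 j [-54.  32.  33. 119. -29.  36.  56.]
```

View pics/p11.png

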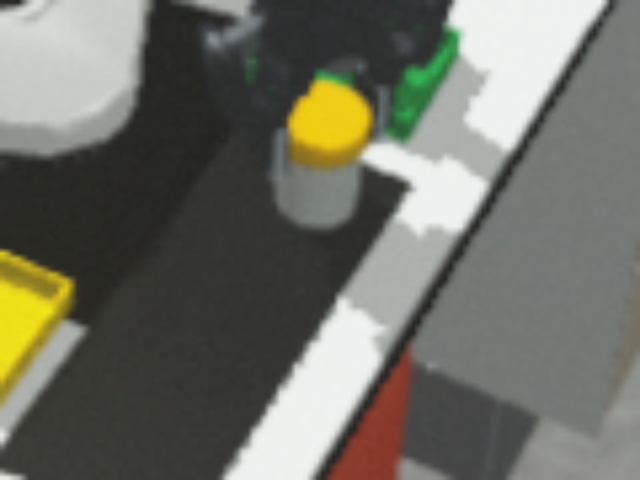

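The cap is gripped: opening 0.58, about 49 mm, with the pot upright at (322,165). I'll refine the yellow tray centre, then carry the pot over.

```bash
python3 -c "
from h import *
T=lambda u,v:(180+u/4.8-.4,200+v/4.8-.4)
print('L',onz('top',T(317,110),.016).round(4),'R',onz('top',T(425,110),0).round(4),onz('top',T(425,110),.016).round(4),'far',onz('top',T(371,35),.016).round(4),'near',onz('top',T(371,182),0).round(4))
S=lambda u,v:(230+u/4-.4,225+v/4-.4)
for n,s in [('farR',(294,252)),('farL',(158,194)),('nearL',(96,265)),('nearR',(238,338))]: print(n,onz('side',S(*s),.016).round(4))
from sim import run
for o in run([-54,32,33,119.5,-29,36,56],[(.465,.21,.2,0),(.465,.368,.2,0),(.588,.368,.2,0),(.588,.368,.04,0)]): print(o)
"
```

```text
L [0.5897 0.4077 0.016 ] R [0.5905 0.3294 0.    ] [0.5888 0.3271 0.016 ] far [0.6458 0.3684 0.016 ] near [0.5369 0.3692 0.    ]
farR [0.5402 0.3301 0.016 ]
farL [0.6446 0.3318 0.016 ]
nearL [0.6452 0.4031 0.016 ]
nearR [0.5352 0.4075 0.016 ]
[-64.  19.  43. 110. -15.  56.  43.]
[-71.  27.  39.  98. -19.  61.  31.]
[-59.  36.  37.  83. -23.  68.  38.]
[-57.  45.  32.  91. -29.  52.  43.]
```

>>> servo_tool:
  motion:
    - [0,0,-8,0,0,0,0.35]
    - [0,0,-15,0,0,0,0.35]
    - [0,0,-25,0,0,0,0.35]
    - [0,0,-30,0,0,0,0.35]
    - [0,0,-30,0,0,0,0.35]
    - [0,0,-25,0,0,0,0.35]
    - [0,0,-10,0,0,0,0.35]
    - [8,13,0,0,0,0,0.35]
    - [14,21,0,0,0,0,0.35]
    - [14,21,0,0,0,0,0.35]
    - [14,21,0,0,0,0,0.35]
    - [14,21,0,0,0,0,0.35]
    - [12,18,0,0,0,0,0.35]
    - [5,8,0,0,0,0,0.35]
    - [0,0,0,0,0,0,0.35]

```text
time_s: 40.35
tcp_pos: [0.4624, 0.3653, 0.1896]
orientation: [[-0.834, 0.551, -0.005], [0.551, 0.834, -0.0], [0.004, -0.003, -1.0]]
wrist_force: [0.5, -0.1, -0.6]
grip_width: 0.582
```

Both views agree on the tray centre at about (.591,.368).

>>> servo_tool:
  motion:
    - [-12,8,0,0,0,0,0.35]
    - [-20,14,0,0,0,0,0.35]
    - [-20,14,0,0,0,0,0.35]
    - [-20,14,0,0,0,0,0.35]
    - [-18,12,0,0,0,0,0.35]
    - [-10,7,0,0,0,0,0.35]
    - [-5,3,0,0,0,0,0.35]
    - [0,0,0,0,0,0,0.35]
    - [0,0,15,0,0,0,0.35]
    - [0,0,20,0,0,0,0.35]
    - [0,0,20,0,0,0,0.35]
    - [0,0,15,0,0,0,0.35]
    - [0,0,0,0,0,0,0.35]
    - [0,0,0,0,0,0,0.35]

```text
time_s: 41.52
tcp_pos: [0.5881, 0.3537, 0.1144]
orientation: [[-0.83, 0.557, -0.013], [0.557, 0.83, -0.009], [0.006, -0.015, -1.0]]
wrist_force: [-0.1, 0.2, 0.0]
grip_width: 0.579
```

```bash
python3 -c "
from h import *
go(.59,.368,.0391,57)"
```

```text
t 41.52 tcp [0.5881 0.3537 0.1144] shift [ 6.  14.1 75.1] turn(tool z) -0.015 tilt [-0.015 -0.006  0.   ] F [-0.1  0.2  0. ] grip 0.579 j [-57.  41.  37.  89. -27.  60.  43.]
```

>>> servo_tool:
  motion:
    - [6,14,0,-0.015,-0.006,-0.01,0.35]
    - [0,0,0,0,0,0,0.35]
    - [0,0,10,0,0,0,0.35]
    - [0,0,12,0,0,0,0.35]
    - [0,0,10,0,0,0,0.35]
    - [0,0,5,0,0,0,0.35]
    - [0,0,0,0,0,0,0.35]

```text
time_s: 42.1
tcp_pos: [0.5914, 0.3722, 0.0778]
orientation: [[-0.838, 0.546, 0.005], [0.546, 0.838, 0.005], [-0.002, 0.007, -1.0]]
wrist_force: [-0.5, -0.4, -0.9]
grip_width: 0.58
```

```bash
python3 -c "
from h import *
go(.59,.368,.0391,57)"
```

```text
t 42.1 tcp [0.5914 0.3722 0.0778] shift [-1.  -4.6 38.7] turn(tool z) -0.002 tilt [0.007 0.002 0.   ] F [-0.5 -0.4 -0.9] grip 0.58 j [-57.  43.  35.  90. -29.  55.  44.]
```

>>> servo_tool:
  motion:
    - [-1,-4,5,0.006,0.002,0,0.35]
    - [0,0,10,0,0,0,0.35]
    - [0,0,8,0,0,0,0.35]
    - [0,0,5,0,0,0,0.35]
    - [0,0,0,0,0,0,0.35]
    - [0,0,0,0,0,0,0.35]

```text
time_s: 42.6
tcp_pos: [0.5899, 0.3664, 0.0455]
orientation: [[-0.837, 0.548, -0.002], [0.548, 0.837, -0.002], [0.0, -0.002, -1.0]]
wrist_force: [0.5, 0.2, -0.6]
grip_width: 0.582
```

```bash
python3 -c "
from h import *
go(.59,.368,.0391,57)"
```

```text
t 42.6 tcp [0.5899 0.3664 0.0455] shift [0.8 1.4 6.4] turn(tool z) -0.004 tilt [-0.002 -0.    -0.   ] F [ 0.5  0.2 -0.6] grip 0.582 j [-57.  45.  34.  91. -30.  53.  45.]
```

>>> servo_tool:
  motion:
    - [0.5,1,3,0,0,0,0.35]
    - [0,0,2,0,0,0,0.35]
    - [0,0,1.5,0,0,0,0.35]
    - [0,0,1,0,0,0,0.35]
    - [0,0,0,0,0,0,0.35]

```text
time_s: 43.02
tcp_pos: [0.5911, 0.3678, 0.0391]
orientation: [[-0.837, 0.548, 0.0], [0.548, 0.837, -0.001], [-0.001, -0.0, -1.0]]
wrist_force: [0.5, -0.7, -0.2]
grip_width: 0.583
```

```bash
python3 -c "
from h import *
go(.59,.368,.0391,57)"
```

```text
t 43.02 tcp [0.5911 0.3678 0.0391] shift [ 1.  -0.4 -0. ] turn(tool z) -0.004 tilt [-0.     0.001 -0.   ] F [ 0.5 -0.7 -0.2] grip 0.583 j [-56.  46.  34.  91. -30.  52.  45.]
```

>>> servo_tool:
  motion:
    - [0,0,0.8,0,0,0,0.35]
    - [0,0,0,0,0,0,0.62]
    - [0,0,0,0,0,0,0.68]
    - [0,0,0,0,0,0,0.76]
    - [0,0,0,0,0,0,0.85]
    - [0,0,0,0,0,0,0.95]
    - [0,0,0,0,0,0,1]
    - [0,0,0,0,0,0,1]
    - [0,0,-5,0,0,0,1]
    - [0,0,-12,0,0,0,1]
    - [0,0,-20,0,0,0,1]
    - [0,0,-25,0,0,0,1]
    - [0,0,-30,0,0,0,1]
    - [0,0,-30,0,0,0,1]
    - [0,0,-30,0,0,0,1]
    - [10,-25,-20,0,0,0,1]
    - [20,-30,0,0,0,0,1]
    - [20,-30,0,0,0,0,1]
    - [20,-30,0,0,0,0,1]
    - [20,-30,0,0,0,0,1]

```text
time_s: 44.68
tcp_pos: [0.4388, 0.2935, 0.2276]
orientation: [[-0.835, 0.551, 0.011], [0.551, 0.835, 0.003], [-0.007, 0.009, -1.0]]
wrist_force: [0.2, 0.6, 0.6]
grip_width: 0.997
```

>>> servo_tool:
  motion:
    - [25,-15,0,0,0,0,1]
    - [30,-15,0,0,0,0,1]
    - [30,-15,0,0,0,0,1]
    - [30,-15,0,0,0,0,1]
    - [0,0,0,0,0,0,1]
    - [0,0,0,0,0,0,1]
    - [0,0,0,0,0,0,1]

```text
time_s: 45.27
tcp_pos: [0.2986, 0.3016, 0.2312]
orientation: [[-0.834, 0.552, 0.005], [0.552, 0.834, 0.014], [0.003, 0.014, -1.0]]
wrist_force: [0.4, -0.3, 0.5]
grip_width: 0.997
```

```bash
python3 -c "
from h import *
go(.3,.3,.2,57)
t=snapshot('top'); b=snapshot('side'); a=cv2.resize(t[200:275,180:345],(704,320),interpolation=cv2.INTER_CUBIC)
a2=cv2.resize(t[215:275,415:465],(216,260),interpolation=cv2.INTER_CUBIC); b=cv2.resize(b[225:350,230:380],(312,260),interpolation=cv2.INTER_CUBIC)
cv2.imwrite('pics/p12.png',np.vstack([a,np.hstack([a2,b,np.zeros((260,176,3),np.uint8)])])[:,:,::-1])"
```

```text
t 45.27 tcp [0.2986 0.3016 0.2312] shift [-2.1 -1.1 31.2] turn(tool z) -0.009 tilt [ 0.014 -0.003  0.   ] F [ 0.4 -0.3  0.5] grip 0.997 j [-92.   5.  44. 119.  -4.  56.  11.]
```

View pics/p12.png

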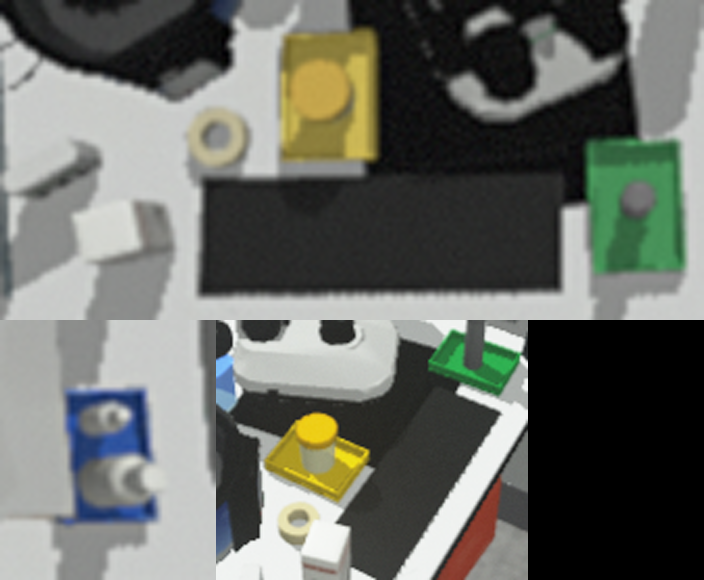

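All four items stand in their trays, and the tape (217,138) and carton (110,232) are where they were. A quick reprojection check, then I'll hand in.

```bash
python3 -c "
from h import *
for n,p,o in [('pot',(.591,.368,.066),(180+320/4.267,200+91/4.267)),('bottle',(.478,-.2745,.132),(415+145/4.32,215+160/4.333)),('dropper',(.529,-.271,.086),(415+122/4.32,215+95/4.333)),('handle',(.498,.1145,.109),(180+638/4.267,200+198/4.267)),('tape',(.5575,.4585,.019),(180+217/4.267,200+138/4.267))]:
    print(n,proj('top',p).round(1),np.round(o,1))
from rig import hand_in; print(hand_in())"
```

```text
pot [254.3 220.5] [255.  221.3]
bottle [450.3 251.2] [448.6 251.9]
dropper [443.3 236.2] [443.2 236.9]
handle [328.7 246.5] [329.5 246.4]
tape [231.  231.6] [230.9 232.3]
the job is handed in; nothing more can be done
None
```

The job is done and handed in at about 45 s of robot time. The hand-in gave no verdict, so success rests on my own checks.

- **Placed:** the handle is in the green tray, the dropper and rinse bottle are in the blue tray, and the pot is in the yellow tray. The arm was then backed away with the gripper open.
- **Last picture:** all four looked upright inside their trays. The tape and carton looked where they started.
- **Position check:** the tops of the items, and the tape, matched their expected pixels in the top view to within about 1 px. The rinse bottle's cap was 1.7 px off (about 5 mm), which is within what I can read from those pixels.
- **Not confirmed exactly:** I had no direct reading of floor contact or tilt. Both come from the release heights and the pictures.
- **Close call:** joint 3 came within about 1.5° of its limit on the first trip to the gap, so I used a different route for the rinse bottle.

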